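Nip the spine of a notebook in the locking clamp

ROBOT

A 6-joint arm with a two-finger parallel gripper is mounted at the origin on the work surface. World frame = base frame: x ahead of the robot, y to its left, z up, the work surface at z = 0. Lengths are in m, angles in rad, forces in N, time in s.
With the tool pointing down it reaches from about 0.35 to 0.975 m from the base axis. Payload 4.9 kg.
Tool frame: the origin (TCP) lies on the centre line of the jaws, within the pads' length; the fingertips stand 11 mm ahead of it and the grasp point (between the pads) lies 8 mm behind it; z points along the fingers, y is the direction in which the jaws open and shut (so a half turn about z gives the same grasp; the last joint's range is limited). The gripper opens to 85 mm and grips with 20 to 120 N. Pads are 22 mm wide; open, the fingers measure 114 mm over their backs; the gripper's body (76 mm by 85 mm) begins 54 mm behind the grasp point. The pads swing forward as they close: fully open they stand 13 mm farther back than shut.
Start: joints at [-1.435, 0.053, 1.613, -0, 1.476, -0.119], TCP at [0.158, -0.605, 0.213] pointing down, gripper open.
Joint ranges: [-3.01, 3.01], [-1.01, 2.22], [0.06, 2.58], [-1.02, 4.17], [0.09, 2.62], [-3.14, 3.14]. Speed limits (rad/s): [2.57, 2.57, 3.14, 3.14, 3.14, 3.14].

INTERFACE

Orientations are given as a rotation vector (axis times angle).
In Python, from station import ctrl gives the robot as it stands.
- The arm moves only by the shell command python3 -m crank 'ROWS' [OPENING] [FORCE]. ROWS is JSON, a list of rows, each an object of numbers: "x", "y", "z": the shift along the tool's x, y, z as a fraction of full scale; "roll": the turn about the tool's z as a fraction of full scale. In form: [{"x": .., "y": .., "z": .., "roll": ..}, ...]. A call has 1 to 10 rows; each row shifts and turns the commanded pose from where the row before left it, along the tool's axes as they then stand; what a row does not reach is not made up. Full scale, the value 1, is 0.06 m for a shift and 0.12 rad for a turn. A row lasts 1/8 s, in which the tool goes at most 62.5 mm and 10.7 degrees, less where a joint would pass 70% of its speed; a pose out of reach is approached as far as the arm can. A call with a number of a shift or a turn outside -1 to 1 is refused whole. A call with a gripper value outside its range is refused whole. OPENING is the closure, from 0 (fully open) to 1 (shut), set as the call begins (- or left out, the last holds). The fingers move at their own pace and stop on an object; FORCE is the grip in N (left out, the last holds). Time passes only in rows, so rows that do not move let the fingers close. It gives the time, the measured TCP pose, the force and the opening at its end, in the units of the state.
- ctrl.get_obs(): the state, without advancing time (a new reading comes with each control period).
- ctrl.get_image(name): name is "scene" or "side" or "wrist"; returns a dict with "img" (480x640x3 uint8, red, green, blue), "K" (3x3 intrinsics, pixels), "rvec" (rotation vector, rad) and "tvec" (3), from world to camera coordinates, as OpenCV has them. Camera axes: x right, y down, z forward; pixel columns grow to the right and rows downward; lengths in m; the calibration is good to about 2 mm. The wrist camera is an equidistant fisheye: a pixel r from the principal point sees the ray r / f radians off the axis. A picture is of the moment at which its call begins. There is no depth.
- ctrl.finish_job(): hands the job in, once; it reports no verdict.
The state is a dict: "t": time; "q": joint angles; "dq": joint speeds; "effort": joint torques, N m; "tool_pos": TCP position; "tool_rot": TCP orientation; "contact_force": force on the tool from outside, world axes, zero at the start; "wrist_torque": the same for the moment, N m; "opening": finger opening in m.
Only numpy, scipy, OpenCV 4.12 (cv2) and the standard library are available. Lean on these libraries where they do the work, as an engineer would, in place of code of your own. Each camera call takes 0.05 s, during which the arm holds its last target.

TASK

The notebook's adhesive spine strip needs a firm nip: push the blue clamp handle down until it locks over centre on the notebook, let go, and leave it clamped for a good three seconds. Then flick the red release lever up so that the clamp springs open, draw the notebook out from under the jaw and lay it gently down flat, cover up as it is, on the middle of the grey felt pad. Leave the clamp open and do not disturb the ribbon spools or the paste jar.

Things in the scene. Friction and masses are not known exactly. Their poses are not given: they have to be found in the camera images.
- clamp: Bench-mounted steel locking clamp (locking pliers fixed upside down) on a wooden board 295 x 80 x 10 mm; it stays put. Origin: on the desk under the jaw pivot. x runs along it to the jaw tip and notebook, y across, z up. In x (mm): lever tail -168 to -130, handle end -126, pad 52 to 72, board -140 to 155. A screw knob (18 mm across) sits at x -131 to -120, z 64 to 82, under the lever.
- clamp_handle (a joint): Blue handle's angle to the jaw, rad: 0 open (as at the start), grows as it is pushed down; dead centre about 1.04, locked on its stop at 1.14. Closing takes up to about 15 N down at handle_press. Let go short of dead centre it springs open; past it, it snaps home and stays. Locked, it resists being pulled up.
- handle_press (a point): Point on top of the blue handle (bar 20 mm wide, 10 mm thick), 18 mm from its rear end: where to push down. It moves with the handle: open, 185 mm above the desk; locked, in the clamp's frame at x = -108, z = 107 mm. It swings down and 27 mm towards the clamp's -x.
- release_lever (a joint): Swing of the red release lever in the handle, rad: 0 at rest (light return spring, lower stop), grows as its tail is lifted, stop at 0.7. With the clamp locked, lifting the tail 30 to 45 mm with about 8 N breaks the toggle (at about 0.2 rad) and the clamp springs open by itself; let go, the lever returns to 0.
- lever_tail (a point): Middle of the red lever's tail: flat bar 10 mm wide (clamp's y), 6 mm thick, sticking out 42 mm behind the handle; point 16 mm from its tip. Locked: in the clamp's frame at x = -152, z = 88 mm, free space below down to the desk. Clamp sprung open: about x = -126, z = 202 mm. Can be pinched across its width from above and lifted, or hooked from below.
- bed (a point): Where the notebook rests: a point of the clamp at its x = 49, y = 0, z = 30 mm. From here a steel anvil (66 mm wide, 26 mm long) and then a wooden rest 34 mm wide run 100 mm along the clamp's x, top at z = 30 mm; beside the rest there is free room down to the board's top at z = 10 mm. Behind the notebook's spine is a fence, top at z = 38 mm.
- jaw_pad: Black rubber pad, 20 x 64 x 14 mm, under the jaw's tip; presses the notebook's spine strip with about 30 N when locked. Its origin is the jaw pivot (64 mm above the clamp's origin). Open, the pad hangs 13 mm or more above the notebook, over x = 57 to 80 mm of the clamp's frame, the jaw above it up to z = 115 mm.
- notebook: Slim cream notebook 112 (x) x 58 (y) x 14 mm (z), 50 to 105 g, grey-blue adhesive strip along its spine end. Origin: centre of its underside; +x to the free end away from the spine. At the start it lies on the clamp's rest (underside at z = 30 mm), spine under the open jaw; the free end stands clear of the jaw and can be pinched across the 58 mm width.
- felt_pad: Flat grey felt pad 120 (x) x 160 (y) x 5 mm, fixed on the desk beside the clamp. Origin: centre of its underside; its top is 5 mm above.
- peach_spool: Upright spool of peach ribbon, 68 mm across, 100 mm tall, loose; bystander. Origin: centre of its underside.
- grey_spool: Upright spool of blue-grey ribbon, 68 mm across, 100 mm tall, loose; bystander. Origin: centre of its underside.
- paste_jar: Small paste jar with a brass lid, 56 mm across, 55 mm tall, loose; bystander. Origin: centre of its underside.

How it is judged:
On the way, in this order (a step that is already met when the one before it is completed fails the run):
1. the clamp is locked over centre on the notebook (clamp_handle above 1.08, the jaw pad pressing it with more than 15 N) and stays so for 2.5 s with the robot touching no part of the clamp (value of joint clamp_handle above 1.08 rad and contact force between jaw_pad and notebook above 15 N and contact force between each of the fingers, the arm and clamp below 0.3 N), for 2.5 s.
2. the release lever is swung up (release_lever above 0.1) while the handle is still down (clamp_handle above 1.0) and the pad still presses the notebook (value of joint release_lever above 0.1 rad and value of joint clamp_handle above 1 rad and contact force between jaw_pad and notebook above 5 N).
3. the clamp has sprung open (clamp_handle below 0.3) and the pad is off the notebook (value of joint clamp_handle below 0.3 rad and contact force between jaw_pad and notebook below 0.1 N), for 0.2 s.
At the end, for the whole second after the job is handed in: the notebook lies flat (within 0.06 rad), cover up and at rest on the felt pad, its centre within 35 mm of the pad's centre; the clamp stands open (clamp_handle below 0.3); spools and jar are within 15 mm of where they stood (horizontal distance between notebook and felt_pad below 0.035 m and z of notebook in the frame of felt_pad between 0.003 and 0.008 m and angle between notebook's own z axis and vertical below 0.06 rad and linear speed of notebook below 0.02 m/s and value of joint clamp_handle below 0.3 rad and distance of each of peach_spool, grey_spool, paste_jar from where it was at the start of the episode below 0.015 m); the robot touches nothing.
It fails at once if the notebook is dropped (it falls faster than 0.5 m/s with no finger on it) (contact force between the fingers and notebook below 0.05 N and linear speed of notebook above 0.5 m/s).
It fails at once if the notebook is dragged more than 12 mm while the clamp is locked on it (value of joint clamp_handle above 1 rad and distance of notebook from where it was at the start of the episode above 0.012 m).
It fails at once if a spool or the jar is knocked over (leans more than 0.3 rad) (angle between any of peach_spool, grey_spool, paste_jar's own z axis and vertical above 0.3 rad).
It also fails if it takes over 66 s, if anything falls off the work surface, if the arm or the gripper's body presses on something with over 40 N, if the wrist force passes 120 N, or if a joint passes its speed limit or range.

## Working session

There is one attempt and no reset: what is moved stays moved. The work goes in short steps, Python scripts to look and compute and a shell command to move; the robot and the scene stay as the last step left them, time stands still between calls to the robot, and variables do not carry over. Pictures are saved under pics/ and viewed, and the job is handed in when it is done.

```bash
ls; mkdir -p pics
python3 - <<'E'
from station import ctrl
import cv2
print(ctrl.get_obs())
for n in ("scene","side","wrist"):
    d=ctrl.get_image(n); cv2.imwrite(f"pics/{n}0.png",d["img"][:,:,::-1]); print(n,d["K"].tolist(),d["rvec"],d["tvec"])
E
```

```text
pics
{'t': 0.0, 'q': array([-1.43502782e+00,  5.33552784e-02,  1.61430050e+00,  2.20701502e-06,
        1.47602198e+00, -1.18987752e-01]), 'dq': array([-0.00027231, -0.00033398,  0.0008183 , -0.00037124, -0.00058838,
       -0.00111834]), 'effort': array([ 2.70475011e-04, -3.93687451e+01, -3.70170879e+01, -2.77263064e-05,
        7.11252593e-03,  7.60346410e-06]), 'tool_pos': array([ 0.15742317, -0.60415787,  0.21196017]), 'tool_rot': array([-3.11407251e+00, -3.98823734e-01,  2.40138001e-05]), 'contact_force': array([ 0.11528335, -0.4418234 , -0.44339135]), 'wrist_torque': array([-0.00177609,  0.04228952, -0.00905594]), 'opening': 0.08596596146590198}
scene [[554.205332401622, 0.0, 321.51503561961846], [0.0, 554.205332401622, 239.21376755362715], [0.0, 0.0, 1.0]] [ 2.00365697  1.7290177  -0.54768947] [-0.10262484 -0.40309671  1.78117432]
side [[582.7826918331612, 0.0, 318.44802960118386], [0.0, 582.7826918331612, 245.16544103168954], [0.0, 0.0, 1.0]] [ 0.23793603 -2.72894313  1.38167799] [0.5673254  0.17364755 1.30593091]
wrist [[371.64829954431775, 0.0, 322.83136545967295], [0.0, 371.64829954431775, 245.01982965355492], [0.0, 0.0, 1.0]] [-2.27405137  1.75898149  0.28623568] [-0.62476937 -0.03970107  0.38066107]
```

View pics/scene0.png

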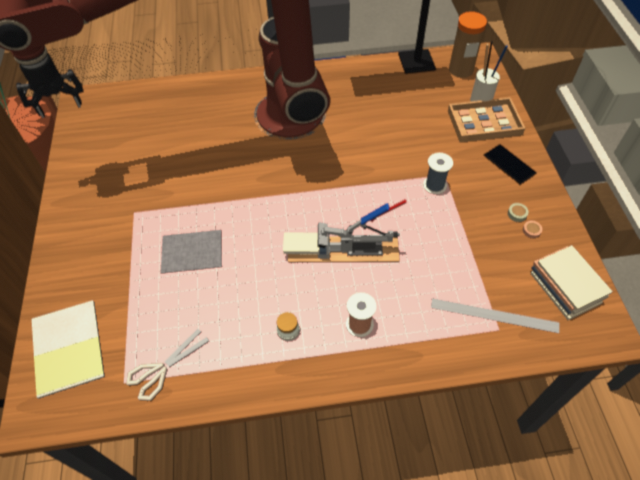

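View pics/side0.png

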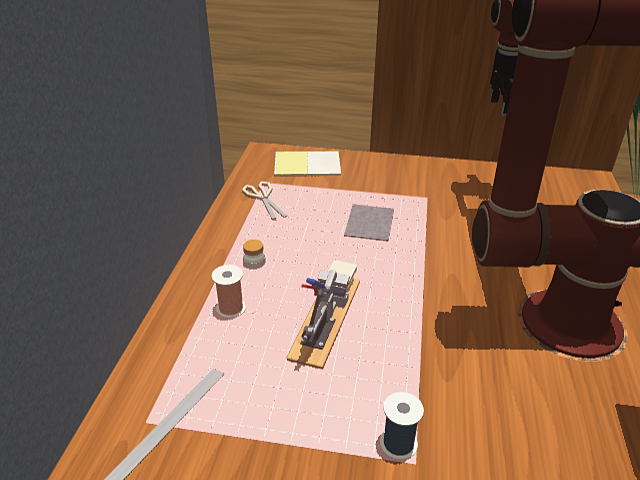

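View pics/wrist0.png

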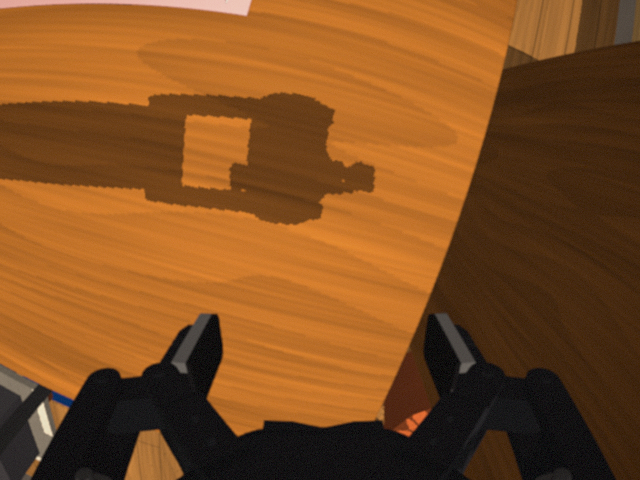

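```bash
cat > h.py <<'E'
import numpy as np, cv2
def cam(d):
    R=cv2.Rodrigues(np.array(d["rvec"],float))[0]; t=np.array(d["tvec"],float); return np.array(d["K"]),R,t
def ray(d,uv,fish=False):
    K,R,t=cam(d); p=(np.array(uv,float)-K[:2,2])/K[0,0]
    if fish:
        r=np.hypot(*p); v=np.array([*(p/r*np.sin(r)),np.cos(r)]) if r>0 else np.array([0,0,1.])
    else: v=np.array([p[0],p[1],1])
    return -R.T@t, R.T@v
def plane(d,uv,z,fish=False):
    o,v=ray(d,uv,fish); return o+v*(z-o[2])/v[2]
def tri(d1,u1,d2,u2,f1=False,f2=False):
    o1,v1=ray(d1,u1,f1);o2,v2=ray(d2,u2,f2)
    s=np.linalg.lstsq(np.c_[v1,-v2],o2-o1,rcond=None)[0]
    a=o1+s[0]*v1;b=o2+s[1]*v2; return (a+b)/2,np.linalg.norm(a-b)
def proj(d,P,fish=False):
    K,R,t=cam(d); c=R@np.array(P,float)+t
    if fish:
        r=np.hypot(c[0],c[1]); th=np.arctan2(r,c[2]); q=c[:2]/r*th
    else: q=c[:2]/c[2]
    return q*K[0,0]+K[:2,2]
E
python3 - <<'E'
from station import ctrl
import cv2,pickle
D={n:ctrl.get_image(n) for n in("scene","side")}
pickle.dump(D,open("d0.pkl","wb"))
i=D["scene"]["img"][180:280,270:420,::-1]; cv2.imwrite("pics/sc1.png",cv2.resize(i,None,fx=5,fy=5,interpolation=2))
i=D["side"]["img"][250:375,275:375,::-1]; cv2.imwrite("pics/sd1.png",cv2.resize(i,None,fx=4.8,fy=4.8,interpolation=2))
from h import *
for n in D:
    h=cv2.cvtColor(D[n]["img"],cv2.COLOR_RGB2HSV)
    for nm,lo,hi in(("felt",(0,0,70),(179,40,150)),("blue",(105,150,60),(125,255,255)),("red",(0,170,100),(6,255,255))):
        m=cv2.inRange(h,lo,hi); k,l,s,c=cv2.connectedComponentsWithStats(m)
        for j in range(1,k):
            if s[j,4]>25 and 100<c[j][0]<430 and 150<c[j][1]<360:
                r=cv2.minAreaRect(np.argwhere(l==j)[:,::-1].astype(np.float32)); print(n,nm,s[j],c[j].round(1),cv2.boxPoints(r).round(1).tolist())
                if nm=="felt" and s[j,4]>500: print([plane(D[n],p,.005).round(4).tolist() for p in [c[j],*cv2.boxPoints(r)]])
E
```

```text
scene felt [318 221  76  37 834] [351.7 240.6] [[316.6000061035156, 224.10000610351562], [392.1000061035156, 218.6999969482422], [394.3999938964844, 252.0], [319.0, 257.3999938964844]]
[[0.5183, 0.1118, 0.005], [0.4495, 0.0255, 0.005], [0.4631, 0.2347, 0.005], [0.5716, 0.2175, 0.005], [0.5581, 0.0169, 0.005]]
scene felt [ 162  231   59   42 1976] [191.3 251.4] [[158.3000030517578, 236.89999389648438], [219.89999389648438, 230.39999389648438], [223.6999969482422, 265.70001220703125], [162.0, 272.20001220703125]]
[[0.4876, -0.3184, 0.005], [0.4262, -0.4071, 0.005], [0.4301, -0.2395, 0.005], [0.5458, -0.2344, 0.005], [0.5414, -0.3949, 0.005]]
scene felt [358 303   7   6  35] [360.9 305.3] [[358.0, 303.0], [364.0, 303.0], [364.0, 308.0], [358.0, 308.0]]
scene felt [278 327  21  12  81] [289.5 333.6] [[278.0, 330.0], [298.0, 326.79998779296875], [299.5, 336.29998779296875], [279.5, 339.5]]
scene blue [362 205  26  19 147] [374.7 213.5] [[359.79998779296875, 219.3000030517578], [386.3999938964844, 203.89999389648438], [388.8999938964844, 208.39999389648438], [362.3999938964844, 223.6999969
[... 236 characters left out ...]
.9] [[359.8999938964844, 238.0], [360.0, 235.89999389648438], [388.0, 238.0], [387.79998779296875, 240.10000610351562]]
side felt [243 255  22   8  45] [254.  259.6] [[243.0, 256.0], [263.8999938964844, 255.0], [264.29998779296875, 261.5], [243.3000030517578, 262.6000061035156]]
side felt [222 272  10   5  40] [226.7 273.9] [[222.0, 272.0], [231.0, 272.0], [231.0, 276.0], [222.0, 276.0]]
side felt [301 286  47  62 835] [325.5 314.9] [[297.3999938964844, 340.6000061035156], [328.8999938964844, 280.5], [350.79998779296875, 292.0], [319.29998779296875, 352.1000061035156]]
[[0.5462, 0.0771, 0.005], [0.5927, 0.1668, 0.005], [0.5578, -0.0437, 0.005], [0.5, -0.0109, 0.005], [0.5407, 0.1914, 0.005]]
```

View pics/sc1.png

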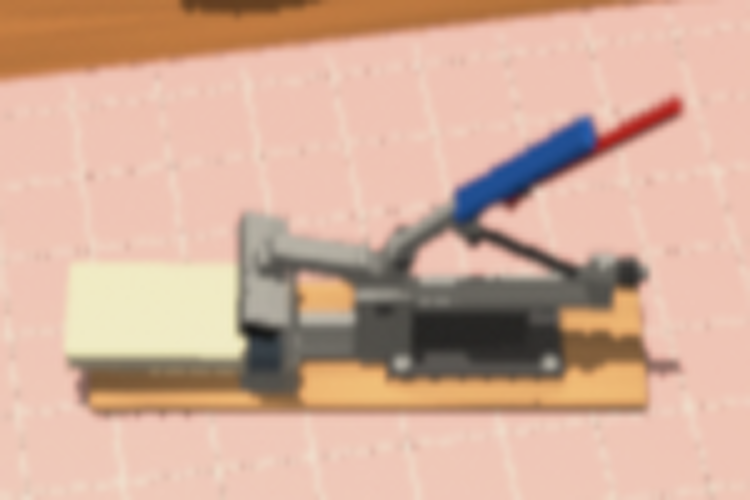

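View pics/sd1.png

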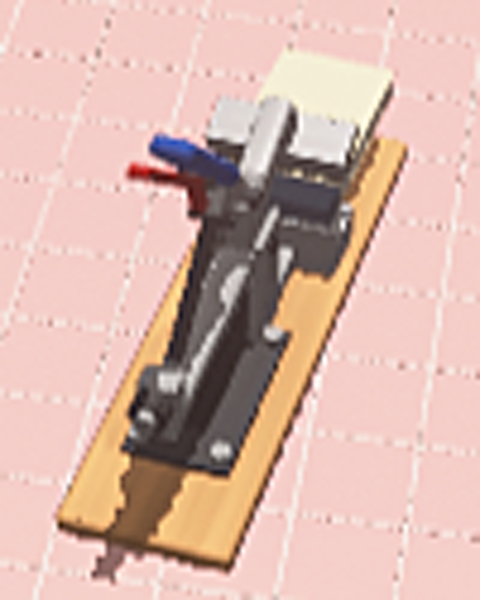

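Run:
```python
import pickle
from h import *
D=pickle.load(open("d0.pkl","rb"));a,b=D["scene"],D["side"]
S=lambda x,y:(x/5+270-.4,y/5+180-.4); T=lambda x,y:(x/4.8+275-.4,y/4.8+250-.4)
print("scene board BR,BL",plane(a,S(645,400),.01),plane(a,S(90,403),.01))
print("side board L,R,RF",[plane(b,T(*p),.01).round(4) for p in((62,520),(232,555),(403,146))])
print("nb scene FL top,FR top/near",[plane(a,S(*p),.044).round(4) for p in((71,264),(68,357),(240,264))])
print("nb side",[plane(b,T(*p),.044).round(4) for p in((288,52),(392,72))])
print("tip",tri(a,S(679,105),b,T(130,170)))
print("blue end",tri(a,S(588,133),b,T(155,146)))
print("felt side",[plane(b,p,.005).round(4) for p in((350,205.5),(393.5,208),(390,240),(345.5,234.5))])
print("spools/jar top: peach",plane(a,(361.5,306),.1),plane(b,(227.5,274),.1),"grey",plane(a,(439.5,161),.1),plane(b,(403.5,407),.1),"jar",plane(a,(287.5,322),.055),plane(b,(253.5,246),.055))
```

```text
scene board BR,BL [0.59942928 0.22209491 0.01      ] [ 0.55730417 -0.06622082  0.01      ]
side board L,R,RF [array([0.6019, 0.2236, 0.01  ]), array([0.5266, 0.2304, 0.01  ]), array([ 0.4866, -0.0523,  0.01  ])]
nb scene FL top,FR top/near [array([ 0.491 , -0.0669,  0.044 ]), array([ 0.5492, -0.0746,  0.044 ]), array([0.5046, 0.0215, 0.044 ])]
nb side [array([ 0.5492, -0.0749,  0.044 ]), array([ 0.4955, -0.068 ,  0.044 ])]
tip (array([0.56711006, 0.2259332 , 0.21555063]), np.float64(0.004421882169917971))
blue end (array([0.56393305, 0.18561251, 0.19608416]), np.float64(0.007313186879947988))
felt side [array([ 0.5506, -0.389 ,  0.005 ]), array([ 0.4257, -0.398 ,  0.005 ]), array([ 0.4241, -0.2384,  0.005 ]), array([ 0.544 , -0.2426,  0.005 ])]
spools/jar top: peach [0.76386715 0.08872695 0.1       ] [0.76423108 0.08633683 0.1       ] grey [0.35714367 0.38194802 0.1       ] [0.36315768 0.37930742 0.1       ] jar [ 0.75675153 -0.0851555   0.055     ] [ 0.75344957 -0.08302844  0.055     ]
```

```bash
python3 -m crank '[{"z":-0.15,"roll":-0.975},{"z":-0.15,"roll":-0.975},{"z":-0.15,"roll":-0.975},{"z":-0.15,"roll":-0.975},{"z":-0.15,"roll":-0.975},{"z":-0.15,"roll":-0.975},{"z":-0.15,"roll":-0.975},{"z":-0.15,"roll":-0.975},{"z":-0.15,"roll":-0.975},{"z":-0.15,"roll":-0.975}]' 1 40
cat > go.py <<'E'
import sys
from station import ctrl
from h import *
def togo(P,yaw=None):
    o=ctrl.get_obs(); R=cv2.Rodrigues(o["tool_rot"])[0]; d=R.T@(np.array(P)-o["tool_pos"])/.06
    print("rows-total x,y,z:",d.round(3),"tool x",R[:,0].round(3),"z",R[:,2].round(3),"pos",o["tool_pos"].round(4),"F",o["contact_force"].round(1),"t",o["t"],"open",round(o["opening"],4))
    if yaw is not None: print("roll total",-((yaw-np.arctan2(R[1,0],R[0,0])))/.12)
u=np.array([-.143,-.9897,0]); v=np.array([.9897,-.143,0]); O=np.array([.5437,.0912,0])
W=lambda x,y,z:O+u*x/1000+v*y/1000+np.array([0,0,z/1000])
if __name__=="__main__":
    a=[float(q) for q in sys.argv[1:4]]; print(W(*a)); togo(W(*a), np.arctan2(-u[1],-u[0]))
E
python3 go.py -81 0 300
```

```text
[0.555283  0.1713657 0.3      ]
rows-total x,y,z: [  9.675 -10.844  -1.444] tool x [0.968 0.252 0.   ] z [-0.     0.001 -1.   ] pos [ 0.1575 -0.6045  0.2126] F [0.  0.2 0.1] t 0.25 open 0.0859
roll total -9.7709729925854validation failed for argument at $[0]...
```

```bash
python3 -m crank '[{"x":0,"y":0,"z":-0.15,"roll":-0.977},{"x":0,"y":0,"z":-0.15,"roll":-0.977},{"x":0,"y":0,"z":-0.15,"roll":-0.977},{"x":0,"y":0,"z":-0.15,"roll":-0.977},{"x":0,"y":0,"z":-0.15,"roll":-0.977},{"x":0,"y":0,"z":-0.15,"roll":-0.977},{"x":0,"y":0,"z":-0.15,"roll":-0.977},{"x":0,"y":0,"z":-0.15,"roll":-0.977},{"x":0,"y":0,"z":-0.15,"roll":-0.977},{"x":0,"y":0,"z":-0.15,"roll":-0.977}]' 1 40
python3 go.py -81 0 300
```

```text
t: 1.5
tool_pos: [0.1575, -0.6047, 0.3033]
tool_rot: [-2.371, -2.061, -0.0]
contact_force: [-0.8, -0.3, -0.1]
opening: -0.0005
[0.555283  0.1713657 0.3      ]
rows-total x,y,z: [13.732  4.763  0.059] tool x [0.139 0.99  0.   ] z [-0.  0. -1.] pos [ 0.1575 -0.6047  0.3033] F [-0.8 -0.3 -0.1] t 1.5 open -0.0005
roll total 0.03136901489412813
```

```bash
python3 -m crank '[{"x":0.69,"y":0.24,"z":0,"roll":0},{"x":0.69,"y":0.24,"z":0,"roll":0},{"x":0.69,"y":0.24,"z":0,"roll":0},{"x":0.69,"y":0.24,"z":0,"roll":0},{"x":0.69,"y":0.24,"z":0,"roll":0},{"x":0.69,"y":0.24,"z":0,"roll":0},{"x":0.69,"y":0.24,"z":0,"roll":0},{"x":0.69,"y":0.24,"z":0,"roll":0},{"x":0.69,"y":0.24,"z":0,"roll":0},{"x":0.69,"y":0.24,"z":0,"roll":0}]'
python3 -m crank '[{"x":0.69,"y":0.24,"z":0,"roll":0},{"x":0.69,"y":0.24,"z":0,"roll":0},{"x":0.69,"y":0.24,"z":0,"roll":0},{"x":0.69,"y":0.24,"z":0,"roll":0},{"x":0.69,"y":0.24,"z":0,"roll":0},{"x":0.69,"y":0.24,"z":0,"roll":0},{"x":0.3,"y":0.1,"z":0,"roll":0},{"x":0,"y":0,"z":0,"roll":0}]'
python3 go.py -81 0 300
python3 - <<'E'
from station import ctrl
import cv2,pickle
d=ctrl.get_image("wrist"); pickle.dump(d,open("w1.pkl","wb")); cv2.imwrite("pics/w1.png",d["img"][:,:,::-1])
E
```

```text
t: 2.75
tool_pos: [0.3597, -0.2143, 0.3032]
tool_rot: [2.375, 2.056, 0.0]
contact_force: [0.2, -0.1, -0.4]
opening: 0.0003
t: 3.75
tool_pos: [0.4889, 0.0352, 0.303]
tool_rot: [-2.373, -2.058, 0.001]
contact_force: [-0.5, 0.3, -0.1]
opening: 0.0002
[0.555283  0.1713657 0.3      ]
rows-total x,y,z: [2.403 0.775 0.048] tool x [ 0.141  0.99  -0.001] z [-0.001 -0.    -1.   ] pos [0.4889 0.0352 0.303 ] F [-0.5  0.3 -0.1] t 3.75 open 0.0002
roll total 0.01325888203908554
```

View pics/w1.png

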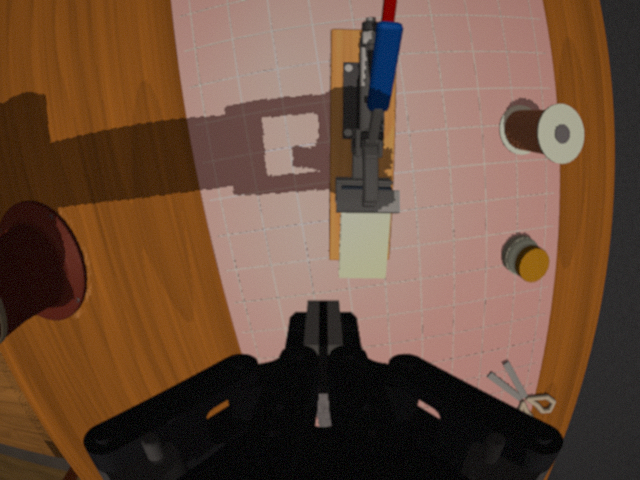

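Run:
```python
import pickle
from h import *
from go import W
D=pickle.load(open("w1.pkl","rb"))
P=lambda uv,z:plane(D,uv,z,True).round(4)
print("board rear-L, front-L",P((331,29),.01),P((329,260),.01))
print("nb",P((340,277),.044),P((387,277.5),.044))
print("blue rear top centre @.195",P((390,24),.195), "front", P((378,107),.14))
for p in [(-81,0,185),(-99,0,195),(-140,40,10),(-140,-40,10),(155,-40,10),(161,29,44),(161,-29,44)]: print(p,proj(D,W(*p),True).round(1),W(*p).round(4))
```

```text
board rear-L, front-L [0.528  0.2326 0.01  ] [ 0.4847 -0.0566  0.01  ]
nb [ 0.4962 -0.0678  0.044 ] [ 0.5541 -0.0773  0.044 ]
blue rear top centre @.195 [0.5595 0.1844 0.195 ] front [0.5504 0.125  0.14  ]
(-81, 0, 185) [384.7  43.9] [0.5553 0.1714 0.185 ]
(-99, 0, 195) [386.7  18.1] [0.5579 0.1892 0.195 ]
(-140, 40, 10) [393.7  29.7] [0.6033 0.224  0.01  ]
(-140, -40, 10) [327.4  27.2] [0.5241 0.2355 0.01  ]
(155, -40, 10) [326.9 260.2] [ 0.4819 -0.0565  0.01  ]
(161, 29, 44) [382.9 274.4] [ 0.5494 -0.0723  0.044 ]
(161, -29, 44) [336.2 274.6] [ 0.492 -0.064  0.044]
```

```bash
sed -i 's/u=np.array(.*/u=np.array([-.145,-.9894,0]); v=np.array([.9894,-.145,0]); O=np.array([.5463,.0897,0])/' go.py; python3 go.py -76 0 300; python3 -m crank '[{"x":0.57,"y":0.2,"z":0,"roll":0},{"x":0.58,"y":0.2,"z":0,"roll":0},{"x":0.57,"y":0.2,"z":0,"roll":0},{"x":0.57,"y":0.2,"z":0,"roll":0},{"x":0,"y":0,"z":0,"roll":0},{"x":0,"y":0,"z":0,"roll":0}]'; python3 go.py -76 0 216;  python3 - <<'E'
from station import ctrl
import cv2,pickle
d=ctrl.get_image("wrist"); pickle.dump(d,open("w2.pkl","wb")); cv2.imwrite("pics/w2.png",d["img"][:,:,::-1])
E
```

```text
[0.55732   0.1648944 0.3      ]
rows-total x,y,z: [2.315 0.822 0.048] tool x [ 0.143  0.99  -0.001] z [-0.001 -0.001 -1.   ] pos [0.4887 0.0344 0.303 ] F [ 0.9 -0.6  1. ] t 3.8 open 0.0
roll total 0.019305291236191662
t: 4.55
tool_pos: [0.5559, 0.1624, 0.3033]
tool_rot: [2.376, 2.054, -0.001]
contact_force: [-0.2, 0.1, -0.0]
opening: -0.0001
[0.55732   0.1648944 0.216    ]
rows-total x,y,z: [0.046 0.018 1.454] tool x [ 0.145  0.989 -0.001] z [-0.    -0.001 -1.   ] pos [0.5559 0.1624 0.3033] F [-0.2  0.1 -0. ] t 4.55 open -0.0001
roll total 0.0039305787395397624
```

View pics/w2.png

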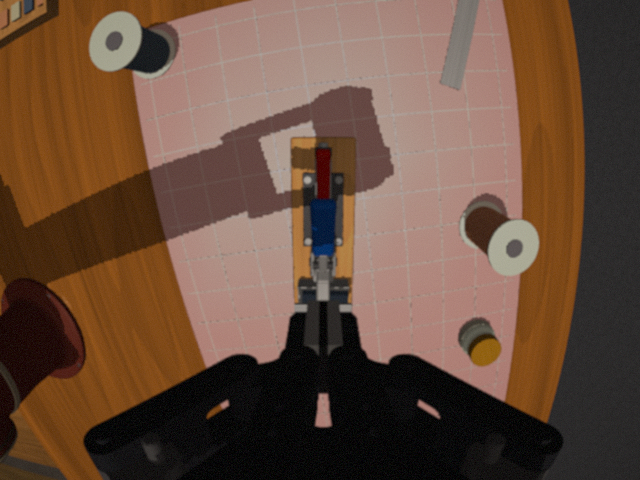

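```bash
python3 - <<'E'
import pickle
from h import *
from go import *
D=pickle.load(open("w2.pkl","rb"))
def C(uv,z):
    p=plane(D,uv,z,True)-O; return (1000*np.array([p@u,p@v])).round(1)
print("blue rear",C((323,199),.195),"tip",C((323.5,148),.207),"board rear", C((291,138),.01),C((355,138),.01))
E
python3 -m crank '[{"x":0.04,"y":0.0,"z":0.5,"roll":0},{"x":0,"y":0,"z":0.5,"roll":0},{"x":0,"y":0,"z":0.35,"roll":0},{"x":0,"y":0,"z":0.1,"roll":0}]'
python3 go.py -76 0 196
```

```text
blue rear [-100.1   -0.2] tip [-138.4    0.2] board rear [-138.7  -38.4] [-138.7   38.9]
t: 5.1
tool_pos: [0.5555, 0.1654, 0.2146]
tool_rot: [-2.375, -2.054, 0.003]
contact_force: [-0.1, -0.1, -0.1]
opening: -0.0002
[0.55732   0.1648944 0.196    ]
rows-total x,y,z: [-0.004  0.032  0.31 ] tool x [ 0.144  0.99  -0.001] z [-0.002 -0.    -1.   ] pos [0.5555 0.1654 0.2146] F [-0.1 -0.1 -0.1] t 5.1 open -0.0002
roll total 0.007558807867245425
```

```bash
python3 -m crank '[{"x":0,"y":0.02,"z":0.15,"roll":0},{"x":0,"y":0,"z":0.15,"roll":0},{"x":0.07,"y":0,"z":0.1,"roll":0},{"x":0.08,"y":0,"z":0.1,"roll":0},{"x":0.08,"y":0,"z":0.12,"roll":0}]'
python3 go.py -90 0 180
```

```text
t: 5.72
tool_pos: [0.5598, 0.1803, 0.1789]
tool_rot: [2.375, 2.056, 0.001]
contact_force: [-0.5, 0.5, 0.9]
opening: -0.0001
[0.55935  0.178746 0.18    ]
rows-total x,y,z: [-0.026 -0.004 -0.018] tool x [0.143 0.99  0.   ] z [ 0.001  0.    -1.   ] pos [0.5598 0.1803 0.1789] F [-0.5  0.5  0.9] t 5.725 open -0.0001
roll total 0.0179065647796813
```

```bash
cat > snap.py <<'E'
import sys,pickle
from station import ctrl
from h import *
n=sys.argv[2]; c=[int(q) for q in sys.argv[3:7]]
d=ctrl.get_image(n); pickle.dump(d,open(sys.argv[1]+".pkl","wb")); i=d["img"][c[1]:c[3],c[0]:c[2],::-1]; f=min(780/i.shape[1],590/i.shape[0]); cv2.imwrite("pics/"+sys.argv[1]+".png",cv2.resize(i,None,fx=f,fy=f,interpolation=2)); print(f)
E
python3 snap.py s3 side 240 200 400 380
```

```text
3.2777777777777777
```

View pics/s3.png

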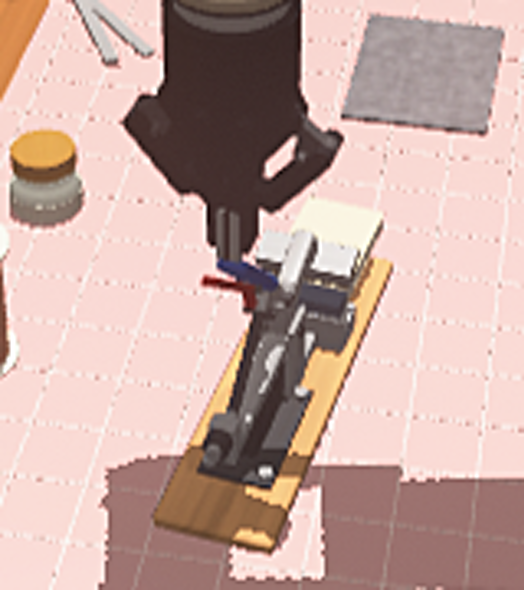

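```bash
python3 -m crank '[{"x":0.08,"y":0,"z":0.14,"roll":0},{"x":0.06,"y":0,"z":0.14,"roll":0},{"x":0.05,"y":0,"z":0.14,"roll":0},{"x":0.03,"y":0,"z":0.14,"roll":0}]'
python3 go.py -105 0 144; python3 -m crank '[{"x":0.03,"y":0,"z":0.14,"roll":0},{"x":0.02,"y":0,"z":0.14,"roll":0}]'
python3 go.py -108 0 118;python3 snap.py s4 side 240 200 400 380
```

```text
t: 6.28
tool_pos: [0.5618, 0.1932, 0.1452]
tool_rot: [2.375, 2.056, 0.002]
contact_force: [0.5, 0.5, 5.6]
opening: -0.0001
[0.561525 0.193587 0.144   ]
rows-total x,y,z: [ 0.006 -0.006  0.021] tool x [0.143 0.99  0.   ] z [ 0.001  0.    -1.   ] pos [0.5618 0.1932 0.1452] F [0.5 0.5 5.6] t 6.275 open -0.0001
roll total 0.017829201638769332
t: 6.52
tool_pos: [0.5627, 0.1961, 0.1294]
tool_rot: [2.375, 2.056, 0.003]
contact_force: [-0.3, 1.9, 8.0]
opening: 0.0
[0.56196   0.1965552 0.118    ]
rows-total x,y,z: [ 0.006 -0.013  0.189] tool x [0.143 0.99  0.001] z [ 0.002  0.001 -1.   ] pos [0.5627 0.1961 0.1294] F [-0.3  1.9  8. ] t 6.525 open 0.0
roll total 0.015009724864178953
3.2777777777777777
```

View pics/s4.png

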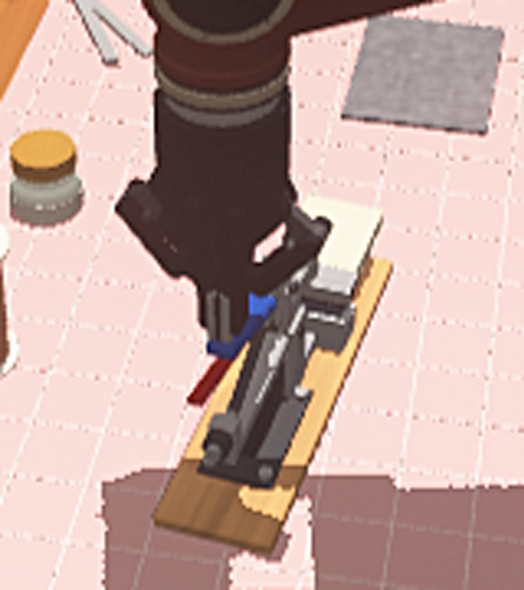

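Going well; the tip is on the blue handle (pixel ~(235,340)). Continue.

```bash
python3 -m crank '[{"x":0,"y":0,"z":0.1,"roll":0},{"x":0,"y":0,"z":0.1,"roll":0},{"x":0,"y":0,"z":0.05,"roll":0},{"x":0,"y":0,"z":0,"roll":0}]'
python3 go.py -108 0 118;python3 snap.py s5 side 240 200 400 380
```

```text
t: 7.08
tool_pos: [0.5617, 0.1953, 0.1129]
tool_rot: [2.375, 2.056, -0.002]
contact_force: [-0.3, -0.7, 3.8]
opening: -0.0001
[0.56196   0.1965552 0.118    ]
rows-total x,y,z: [ 0.022  0.002 -0.085] tool x [ 0.143  0.99  -0.001] z [-0.001 -0.001 -1.   ] pos [0.5617 0.1953 0.1129] F [-0.3 -0.7  3.8] t 7.075 open -0.0001
roll total 0.014397547800535742
3.2777777777777777
```

View pics/s5.png

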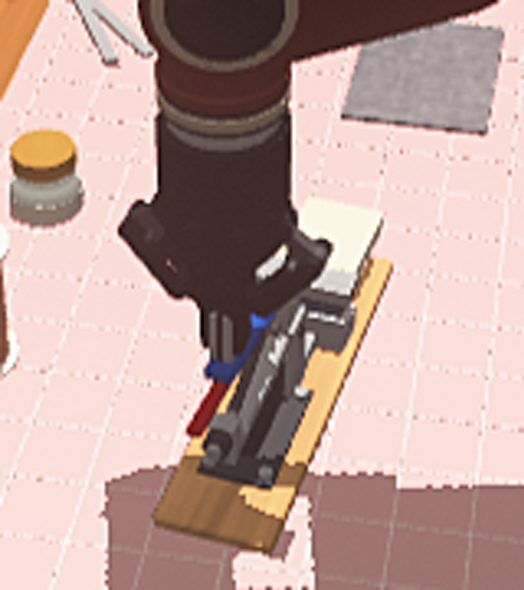

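```bash
python3 -m crank '[{"x":0,"y":0,"z":0.05,"roll":0},{"x":0,"y":0,"z":0.05,"roll":0},{"x":0,"y":0,"z":0,"roll":0}]'
python3 go.py -108 0 118
```

```text
t: 7.5
tool_pos: [0.5608, 0.1954, 0.1062]
tool_rot: [-2.374, -2.056, 0.004]
contact_force: [-0.8, -0.1, -0.6]
opening: 0.0001
[0.56196   0.1965552 0.118    ]
rows-total x,y,z: [ 0.022  0.015 -0.196] tool x [ 0.143  0.99  -0.001] z [-0.003 -0.001 -1.   ] pos [0.5608 0.1954 0.1062] F [-0.8 -0.1 -0.6] t 7.5 open 0.0001
roll total 0.016109189627923813
```

```bash
python3 snap.py s6 side 240 200 400 380; python3 snap.py w6 wrist 0 0 640 480;python3 go.py -108 0 118
```

```text
3.2777777777777777
1.21875
[0.56196   0.1965552 0.118    ]
rows-total x,y,z: [ 0.018  0.008 -0.186] tool x [ 0.143  0.99  -0.001] z [-0.001 -0.001 -1.   ] pos [0.5613 0.1956 0.1068] F [0.3 0.4 0.7] t 7.6 open -0.0001
roll total 0.01646595863975716
```

View pics/s6.png

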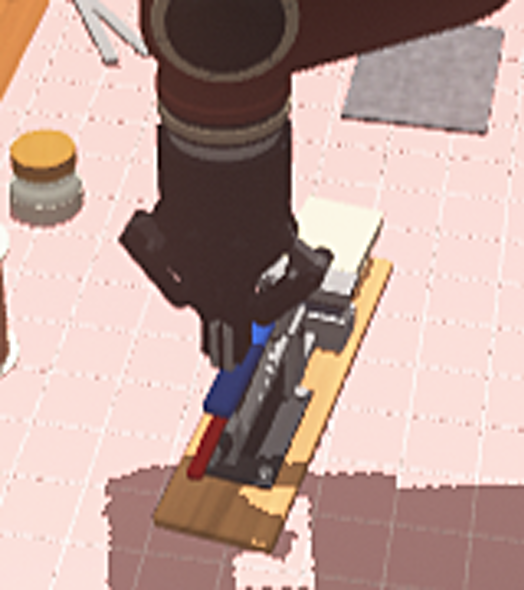

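View pics/w6.png

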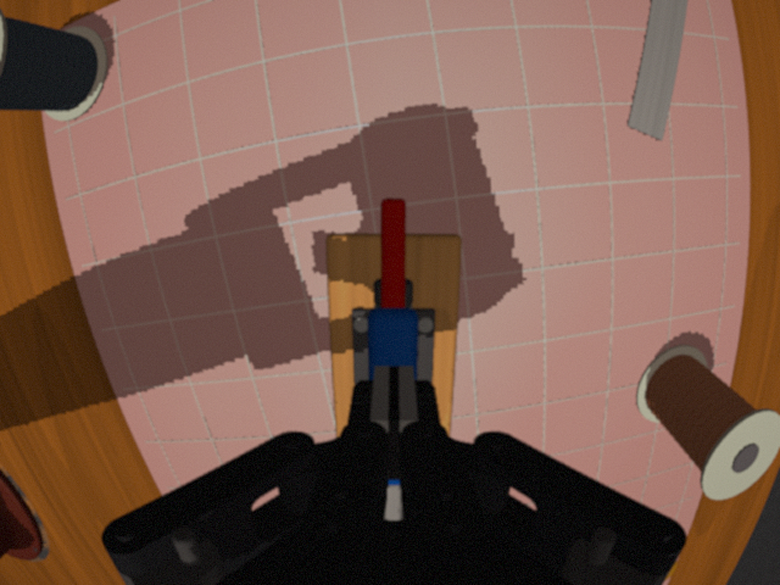

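```bash
python3 -m crank '[{"x":0,"y":0,"z":-0.3,"roll":0},{"x":0,"y":0,"z":-0.5,"roll":0},{"x":0,"y":0,"z":-0.5,"roll":0},{"x":0,"y":0,"z":-0.5,"roll":0},{"x":0,"y":0,"z":0,"roll":0}]'; python3 snap.py s7 side 240 200 400 380;python3 snap.py c7 scene 270 180 420 280; python3 snap.py w7 wrist 0 0 640 480;python3 go.py -152 0 130
```

```text
t: 8.22
tool_pos: [0.564, 0.1962, 0.2208]
tool_rot: [2.372, 2.054, 0.011]
contact_force: [-0.2, -0.6, -0.3]
opening: 0.0001
3.2777777777777777
5.2
1.21875
[0.56834   0.2400888 0.13     ]
rows-total x,y,z: [0.75  0.011 1.414] tool x [ 0.143  0.99  -0.   ] z [-0.001 -0.    -1.   ] pos [0.5614 0.1956 0.2149] F [ 0.2  0.4 -0.8] t 8.375 open -0.0001
roll total 0.015662360778208782
```

View pics/s7.png

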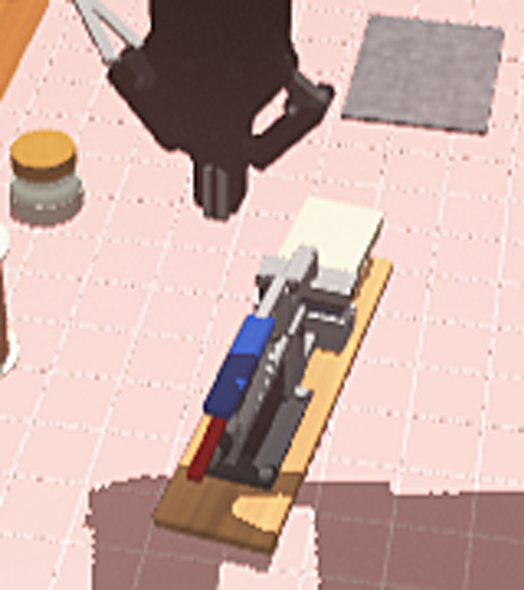

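View pics/c7.png

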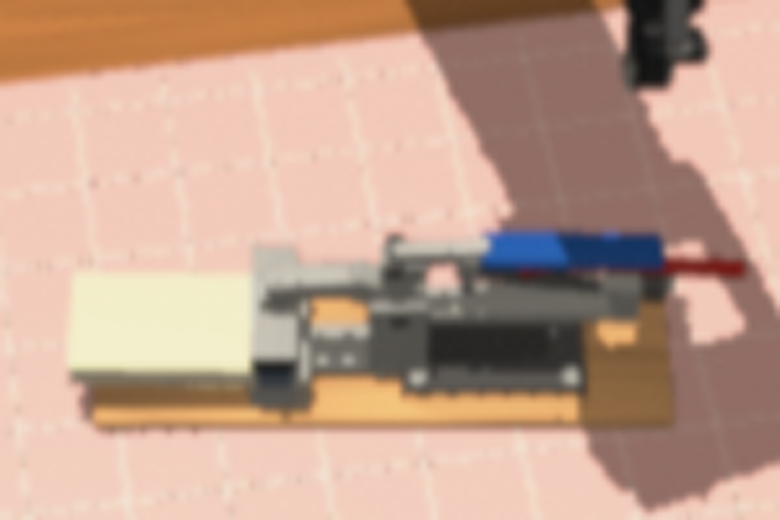

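View pics/w7.png

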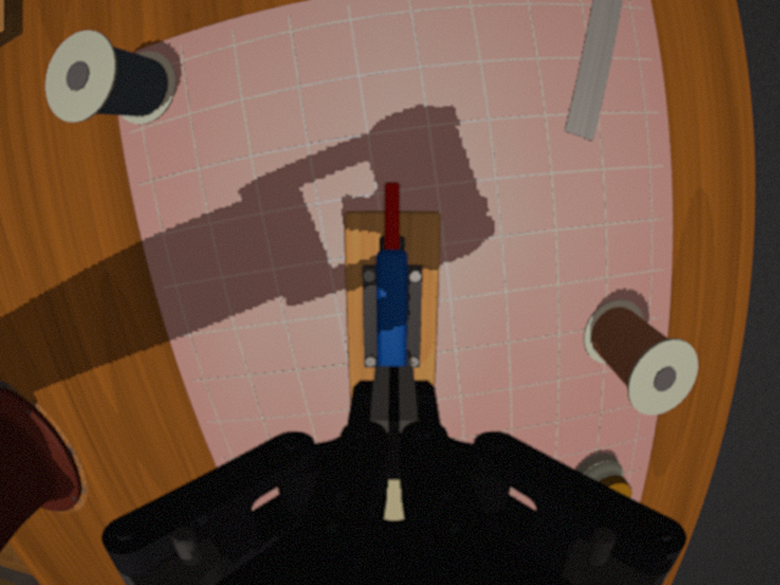

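```bash
python3 - <<'E'
import pickle
from h import *
from go import *
w,s,c=[pickle.load(open(n+".pkl","rb")) for n in("w7","s7","c7")]
L=lambda p:(1000*np.array([(p-O)@u,(p-O)@v,p[2]])).round(1)
f=1.21875;wt=(392/f,184/f); ct=(743/5.2+270-.4,267/5.2+180-.4); st=(198/3.278+240-.4,476/3.278+200-.4)
for a in((w,wt,c,ct,True,False),(w,wt,s,st,True,False),(c,ct,s,st)):
    p,e=tri(*a); print(L(p),p.round(4),e)
print(L(plane(w,wt,.083,True)),L(plane(w,(392/f,249/f),.1,True)))
E
python3 -m crank '[{"x":0,"y":0,"z":0,"roll":0},{"x":0,"y":0,"z":0,"roll":0},{"x":0,"y":0,"z":0,"roll":0},{"x":0.25,"y":0,"z":0,"roll":0},{"x":0.25,"y":0,"z":0,"roll":0},{"x":0.25,"y":0,"z":0,"roll":0},{"x":0,"y":0,"z":0,"roll":0},{"x":0,"y":0,"z":0,"roll":0},{"x":0,"y":0,"z":0,"roll":0},{"x":0,"y":0,"z":0,"roll":0}]' 0.5 40
python3 -m crank '[{"x":0,"y":0,"z":0,"roll":0},{"x":0,"y":0,"z":0,"roll":0},{"x":0,"y":0,"z":0,"roll":0},{"x":0,"y":0,"z":0,"roll":0},{"x":0,"y":0,"z":0,"roll":0},{"x":0,"y":0,"z":0,"roll":0},{"x":0,"y":0,"z":0,"roll":0},{"x":0,"y":0,"z":0,"roll":0},{"x":0,"y":0,"z":0,"roll":0},{"x":0,"y":0,"z":0,"roll":0}]'
python3 snap.py w8 wrist 0 0 640 480;python3 go.py -152 0 80
```

```text
[-1.682e+02 -1.000e-01  9.270e+01] [0.5706 0.2562 0.0927] 0.0005280437005400905
[-167.6   -1.2   87. ] [0.5694 0.2557 0.087 ] 0.00264376646491461
[-168.7   -3.    88.8] [0.5678 0.2571 0.0888] 7.599840620472544e-05
[-167.8    0.    83. ] [-1.284e+02  1.000e-01  1.000e+02]
t: 9.62
tool_pos: [0.5683, 0.2399, 0.2157]
tool_rot: [2.376, 2.056, -0.0]
contact_force: [0.2, -0.3, 0.0]
opening: 0.0423
t: 10.88
tool_pos: [0.5683, 0.2403, 0.2156]
tool_rot: [-2.375, -2.056, -0.0]
contact_force: [0.0, 0.2, 0.5]
opening: 0.0425
1.21875
[0.56834   0.2400888 0.08     ]
rows-total x,y,z: [-4.00e-03  1.00e-03  2.26e+00] tool x [0.143 0.99  0.   ] z [ 0.  0. -1.] pos [0.5683 0.2403 0.2156] F [-0.5 -0.1 -0.4] t 10.925 open 0.0426
roll total 0.016029919052488555
```

View pics/w8.png

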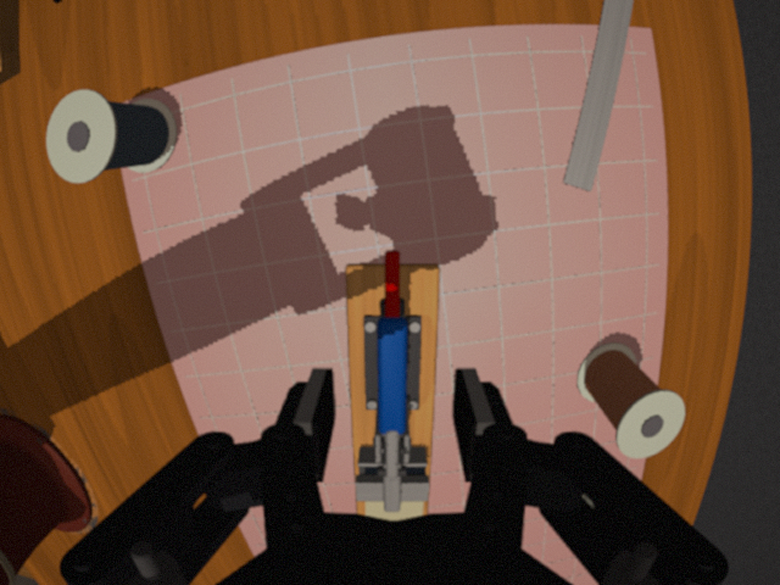

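```bash
python3 -m crank '[{"x":0,"y":0,"z":0.4,"roll":0},{"x":0,"y":0,"z":0.5,"roll":0},{"x":0,"y":0,"z":0.5,"roll":0},{"x":0,"y":0,"z":0.4,"roll":0},{"x":0,"y":0,"z":0.3,"roll":0},{"x":0,"y":0,"z":0.15,"roll":0},{"x":0,"y":0,"z":0,"roll":0}]'
python3 snap.py s9 side 240 200 400 380;python3 go.py -152 0 80
```

```text
t: 11.8
tool_pos: [0.5681, 0.2403, 0.0803]
tool_rot: [-2.375, -2.056, 0.001]
contact_force: [0.5, -0.1, 0.2]
opening: 0.0427
3.2777777777777777
[0.56834   0.2400888 0.08     ]
rows-total x,y,z: [-0.007 -0.005  0.02 ] tool x [0.143 0.99  0.   ] z [ 0.001  0.    -1.   ] pos [0.5687 0.2404 0.0812] F [ 0.7 -0.5 -0.6] t 11.85 open 0.0423
roll total 0.016353022334680833
```

View pics/s9.png

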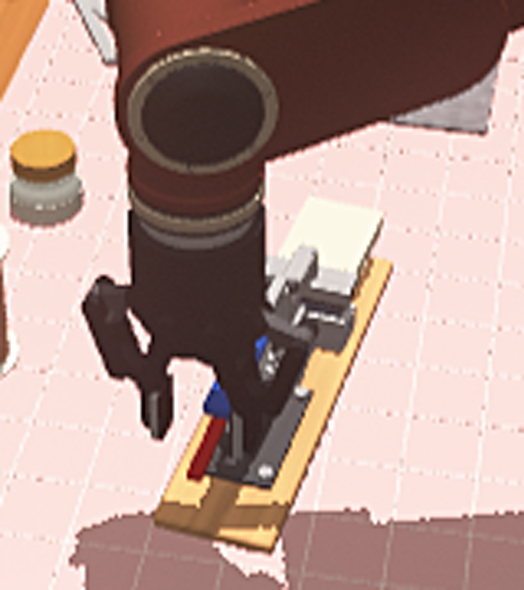

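```bash
python3 -m crank '[{"x":0,"y":0,"z":0,"roll":0},{"x":0,"y":0,"z":0,"roll":0},{"x":0,"y":0,"z":0,"roll":0},{"x":0,"y":0,"z":0,"roll":0},{"x":0,"y":0,"z":0,"roll":0},{"x":0,"y":0,"z":0,"roll":0}]' 1 50
python3 go.py -152 0 80
```

```text
t: 12.6
tool_pos: [0.5683, 0.2403, 0.0806]
tool_rot: [-2.375, -2.056, 0.0]
contact_force: [-0.5, 0.7, 0.3]
opening: -0.0002
[0.56834   0.2400888 0.08     ]
rows-total x,y,z: [-0.003  0.001  0.01 ] tool x [ 0.143  0.99  -0.   ] z [-0. -0. -1.] pos [0.5683 0.2403 0.0806] F [-0.5  0.7  0.3] t 12.6 open -0.0002
roll total 0.016329179879524352
```

```bash
python3 snap.py s10 side 270 250 350 370;python3 snap.py c10 scene 270 180 420 280; python3 snap.py w10 wrist 0 0 640 480
```

```text
4.916666666666667
5.2
1.21875
```

View pics/s10.png

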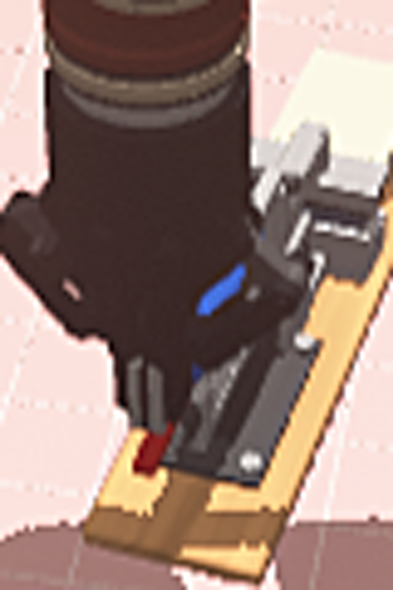

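View pics/w10.png

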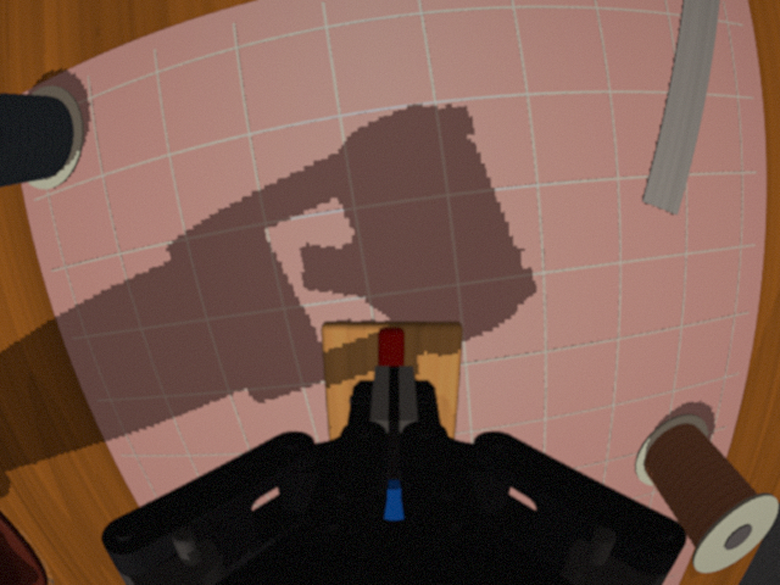

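View pics/c10.png

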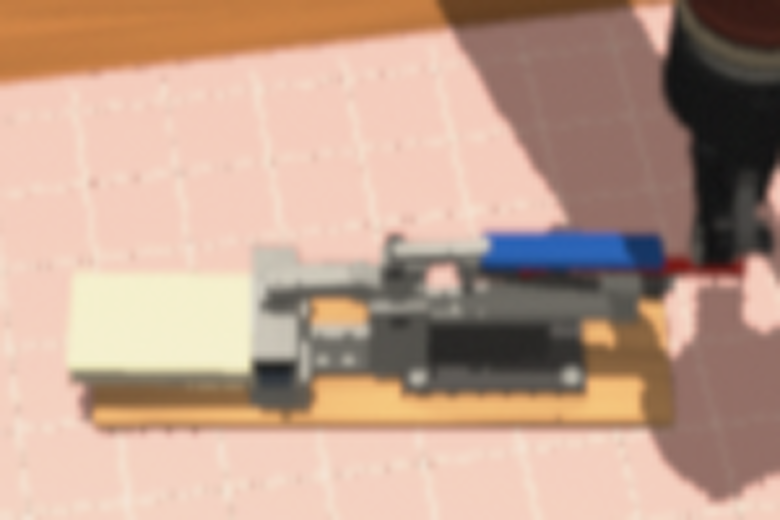

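Run:
```python
import pickle
from h import *
from go import *
w,s,c=[pickle.load(open(n+".pkl","rb")) for n in("w10","s10","c10")]
L=lambda p:(1000*np.array([(p-O)@u,(p-O)@v,p[2]])).round(1)
T=ctrl.get_obs()["tool_pos"]; print(T,L(T))
for dz in(11,0,-11,-22):
  for dx in (11,-11):
    p=T+(-u)*dx/1000+np.array([0,0,-dz/1000])
    a=proj(c,p);b=proj(s,p);e=proj(w,p,True)
    print(dz,dx,"c",((a-[270,180]+.4)*5.2).round(),"s",((b-[270,250]+.4)*4.917).round(),"w",(e*1.21875).round())
```

```text
[0.56825774 0.24031401 0.08056639] [-1.522e+02 -1.000e-01  8.060e+01]
11 11 c [728. 294.] s [148. 491.] w [392. 328.]
11 -11 c [683. 294.] s [166. 453.] w [392. 375.]
0 11 c [730. 281.] s [148. 471.] w [392. 339.]
0 -11 c [685. 282.] s [166. 434.] w [392. 388.]
-11 11 c [733. 269.] s [147. 452.] w [392. 351.]
-11 -11 c [688. 269.] s [166. 414.] w [392. 402.]
-22 11 c [736. 255.] s [147. 432.] w [392. 364.]
-22 -11 c [690. 256.] s [165. 394.] w [392. 418.]
```

Run:
```python
import pickle
from h import *
from go import *
L=lambda p:(1000*np.array([(p-O)@u,(p-O)@v,p[2]])).round(1)
s,c,w=[pickle.load(open(n+".pkl","rb")) for n in("s7","c7","w7")]
T=np.array([.5614,.1956,.2149])
for dz in(11,0,-11,-22,-33):
    p=T+np.array([0,0,-dz/1000]); print(dz,((proj(s,p)-[240,200]+.4)*3.278).round(),((proj(c,p)-[270,180]+.4)*5.2).round())
s,w=[pickle.load(open(n+".pkl","rb")) for n in("s9","w8")]
print("open 42")
for T,dd,F,f,o in((np.array([.5687,.2404,.0812]),s,False,3.278,np.array([240,200])),(np.array([.5683,.2403,.2156]),w,True,1.21875,0)):
  for dz in(11,0,-11,-22,-33):
    for dy in (21,-21):
      p=T+v*dy/1000+np.array([0,0,-dz/1000]); print(dz,dy,[(( (proj(dd,p-u*dx/1000,F)-o)+.4)*f).round().tolist() for dx in(11,-11)])
```

```text
11 [227. 261.] [638. 127.]
0 [227. 246.] [641. 112.]
-11 [227. 231.] [643.  97.]
-22 [226. 216.] [645.  82.]
-33 [226. 201.] [647.  66.]
open 42
11 21 [[163.0, 482.0], [176.0, 457.0]]
11 -21 [[229.0, 499.0], [241.0, 473.0]]
0 21 [[163.0, 469.0], [176.0, 444.0]]
0 -21 [[229.0, 486.0], [241.0, 460.0]]
-11 21 [[162.0, 456.0], [175.0, 431.0]]
-11 -21 [[229.0, 473.0], [241.0, 447.0]]
-22 21 [[162.0, 443.0], [175.0, 418.0]]
-22 -21 [[229.0, 459.0], [241.0, 434.0]]
-33 21 [[161.0, 430.0], [174.0, 405.0]]
-33 -21 [[229.0, 446.0], [241.0, 420.0]]
11 21 [[444.0, 328.0], [441.0, 375.0]]
11 -21 [[341.0, 328.0], [344.0, 375.0]]
0 21 [[447.0, 339.0], [444.0, 388.0]]
0 -21 [[338.0, 339.0], [341.0, 388.0]]
-11 21 [[450.0, 351.0], [447.0, 402.0]]
-11 -21 [[335.0, 351.0], [338.0, 402.0]]
-22 21 [[453.0, 364.0], [450.0, 418.0]]
-22 -21 [[331.0, 364.0], [335.0, 418.0]]
-33 21 [[458.0, 380.0], [453.0, 435.0]]
-33 -21 [[327.0, 379.0], [331.0, 435.0]]
```

```bash
python3 -m crank '[{"x":0,"y":0,"z":0,"roll":0},{"x":0,"y":0,"z":0,"roll":0},{"x":0,"y":0,"z":0,"roll":0},{"x":0,"y":0,"z":0,"roll":0}]' 0.5 50
python3 -m crank '[{"x":0,"y":0,"z":0.15,"roll":0},{"x":0,"y":0,"z":0.15,"roll":0},{"x":0,"y":0,"z":0.15,"roll":0},{"x":0,"y":0,"z":0,"roll":0}]'
python3 -m crank '[{"x":0,"y":0,"z":0,"roll":0},{"x":0,"y":0,"z":0,"roll":0},{"x":0,"y":0,"z":0,"roll":0},{"x":0,"y":0,"z":0,"roll":0},{"x":0,"y":0,"z":0,"roll":0}]' 1 50
python3 go.py -152 0 53
```

```text
t: 13.25
tool_pos: [0.5683, 0.2403, 0.0806]
tool_rot: [2.375, 2.056, 0.0]
contact_force: [0.4, 0.4, 0.2]
opening: 0.0426
t: 13.75
tool_pos: [0.5672, 0.24, 0.052]
tool_rot: [-2.374, -2.056, 0.004]
contact_force: [0.4, -0.4, -0.4]
opening: 0.0425
t: 14.38
tool_pos: [0.5679, 0.2405, 0.0536]
tool_rot: [-2.375, -2.056, 0.001]
contact_force: [-4.6, 1.7, 1.4]
opening: 0.0085
[0.56834   0.2400888 0.053    ]
rows-total x,y,z: [-0.006  0.009  0.01 ] tool x [0.143 0.99  0.   ] z [-0.001  0.    -1.   ] pos [0.5679 0.2405 0.0536] F [-4.6  1.7  1.4] t 14.375 open 0.0085
roll total 0.015490433444178183
```

```bash
python3 -m crank '[{"x":0,"y":0,"z":-0.1,"roll":0},{"x":0,"y":0,"z":-0.1,"roll":0},{"x":0,"y":0,"z":-0.1,"roll":0},{"x":0,"y":0,"z":-0.1,"roll":0}]'
python3 -m crank '[{"x":0,"y":0,"z":-0.1,"roll":0},{"x":0,"y":0,"z":-0.1,"roll":0},{"x":0,"y":0,"z":0,"roll":0}]'
python3 snap.py c11 scene 270 180 420 280;python3 go.py -152 0 90
```

```text
t: 14.88
tool_pos: [0.5673, 0.2387, 0.0769]
tool_rot: [2.375, 2.056, -0.007]
contact_force: [-3.3, -5.0, -6.7]
opening: 0.0083
t: 15.25
tool_pos: [0.5675, 0.2375, 0.0903]
tool_rot: [2.374, 2.054, -0.009]
contact_force: [-8.3, -8.4, -0.8]
opening: 0.0083
5.2
[0.56834   0.2400888 0.09     ]
rows-total x,y,z: [0.044 0.008 0.001] tool x [ 0.143  0.99  -0.006] z [-0.003 -0.006 -1.   ] pos [0.5675 0.2376 0.0901] F [-5.8 -9.  -0.9] t 15.3 open 0.0083
roll total 0.012659753200498319
```

View pics/c11.png

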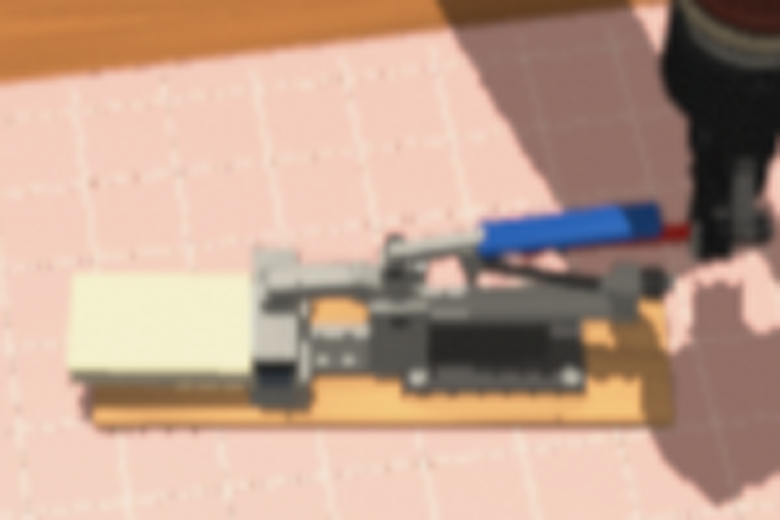

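```bash
python3 -m crank '[{"x":-0.03,"y":0,"z":-0.12,"roll":0},{"x":-0.03,"y":0,"z":-0.12,"roll":0},{"x":-0.03,"y":0,"z":-0.12,"roll":0},{"x":-0.05,"y":0,"z":-0.12,"roll":0}]'
python3 -m crank '[{"x":-0.05,"y":0,"z":-0.12,"roll":0},{"x":-0.05,"y":0,"z":-0.12,"roll":0},{"x":-0.06,"y":0,"z":-0.12,"roll":0},{"x":-0.06,"y":0,"z":-0.12,"roll":0}]'
python3 -m crank '[{"x":-0.06,"y":0,"z":-0.12,"roll":0},{"x":-0.05,"y":0,"z":-0.12,"roll":0},{"x":0,"y":0,"z":0,"roll":0}]'
python3 snap.py c12 scene 270 160 420 280;python3 go.py -126 0 166
```

```text
t: 15.8
tool_pos: [0.5668, 0.2321, 0.12]
tool_rot: [-2.375, -2.055, 0.0]
contact_force: [-7.0, -0.4, -1.5]
opening: 0.0084
t: 16.3
tool_pos: [0.5648, 0.2194, 0.1483]
tool_rot: [-2.374, -2.055, -0.001]
contact_force: [-4.7, 2.4, -2.4]
opening: 0.0081
t: 16.68
tool_pos: [0.5637, 0.2111, 0.1623]
tool_rot: [2.375, 2.055, -0.004]
contact_force: [-5.2, -2.9, -3.0]
opening: 0.0083
4.916666666666667
[0.56457   0.2143644 0.166    ]
rows-total x,y,z: [ 0.054  0.007 -0.066] tool x [ 0.144  0.99  -0.002] z [-0.002 -0.002 -1.   ] pos [0.5637 0.2112 0.1621] F [-5.1 -1.6 -2.3] t 16.725 open 0.0082
roll total 0.011827332796352879
```

View pics/c12.png

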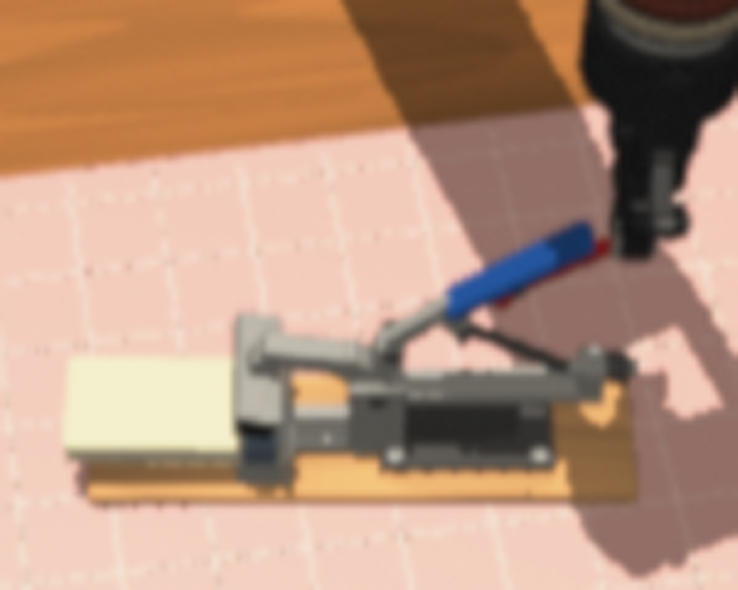

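```bash
python3 -m crank '[{"x":0,"y":0,"z":0,"roll":0},{"x":0,"y":0,"z":0,"roll":0},{"x":0,"y":0,"z":0,"roll":0},{"x":0,"y":0,"z":0,"roll":0}]' 0.5 50
python3 -m crank '[{"x":0,"y":0,"z":-0.3,"roll":0},{"x":0,"y":0,"z":-0.5,"roll":0},{"x":0,"y":0,"z":-0.5,"roll":0},{"x":0,"y":0,"z":-0.5,"roll":0},{"x":0,"y":0,"z":-0.3,"roll":0},{"x":0,"y":0,"z":0,"roll":0}]' 0 
python3 snap.py c13 scene 270 160 420 280;python3 go.py 135 0 260
```

```text
t: 17.23
tool_pos: [0.5647, 0.2125, 0.1622]
tool_rot: [2.374, 2.056, 0.002]
contact_force: [-0.2, -0.4, -0.4]
opening: 0.0426
t: 17.98
tool_pos: [0.5651, 0.2126, 0.2901]
tool_rot: [2.374, 2.055, 0.006]
contact_force: [0.1, -0.5, 0.1]
opening: 0.0854
4.916666666666667
[ 0.526725 -0.043869  0.26    ]
rows-total x,y,z: [-4.318 -0.011  0.466] tool x [0.143 0.99  0.   ] z [ 0.001  0.    -1.   ] pos [0.5644 0.2125 0.2881] F [-0.2 -0.2 -1.2] t 18.025 open 0.0852
roll total 0.016587788539022357
```

View pics/c13.png

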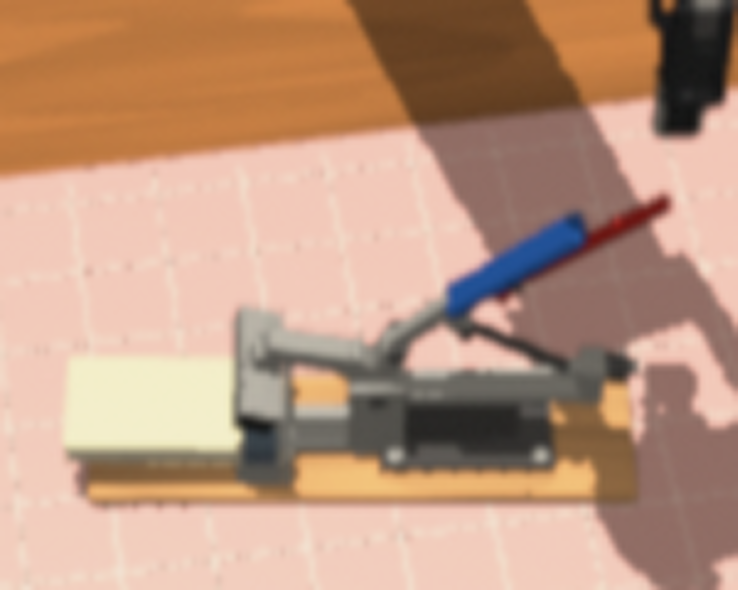

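```bash
python3 -m crank '[{"x":-0.3,"y":0,"z":0,"roll":0},{"x":-0.5,"y":0,"z":0,"roll":0},{"x":-0.5,"y":0,"z":0,"roll":0},{"x":-0.5,"y":0,"z":0,"roll":0},{"x":-0.5,"y":0,"z":0,"roll":0},{"x":-0.5,"y":0,"z":0,"roll":0},{"x":-0.5,"y":0,"z":0,"roll":0},{"x":-0.5,"y":0,"z":0,"roll":0},{"x":-0.5,"y":0,"z":0,"roll":0},{"x":0,"y":0,"z":0,"roll":0}]' 0
python3 -m crank '[{"x":0,"y":0,"z":0.5,"roll":0},{"x":0,"y":0,"z":0.5,"roll":0},{"x":0,"y":0,"z":0.5,"roll":0},{"x":0,"y":0,"z":0.5,"roll":0},{"x":0,"y":0,"z":0,"roll":0}]'
python3 snap.py w14 wrist 0 0 640 480;python3 snap.py s14 side 260 150 420 330;python3 go.py 135 0 60
```

```text
t: 19.27
tool_pos: [0.5261, -0.045, 0.2859]
tool_rot: [-2.377, -2.051, 0.003]
contact_force: [-0.7, -0.3, -0.1]
opening: 0.0851
t: 19.9
tool_pos: [0.5246, -0.042, 0.1637]
tool_rot: [-2.37, -2.053, 0.007]
contact_force: [-0.1, -0.2, 1.1]
opening: 0.0857
1.21875
3.2777777777777777
[ 0.526725 -0.043869  0.06    ]
rows-total x,y,z: [-0.021 -0.005  1.797] tool x [0.143 0.99  0.   ] z [-0.  0. -1.] pos [ 0.5273 -0.0427  0.1678] F [0.2 0.6 0.3] t 20.0 open 0.0854
roll total 0.018871799938689298
```

View pics/w14.png

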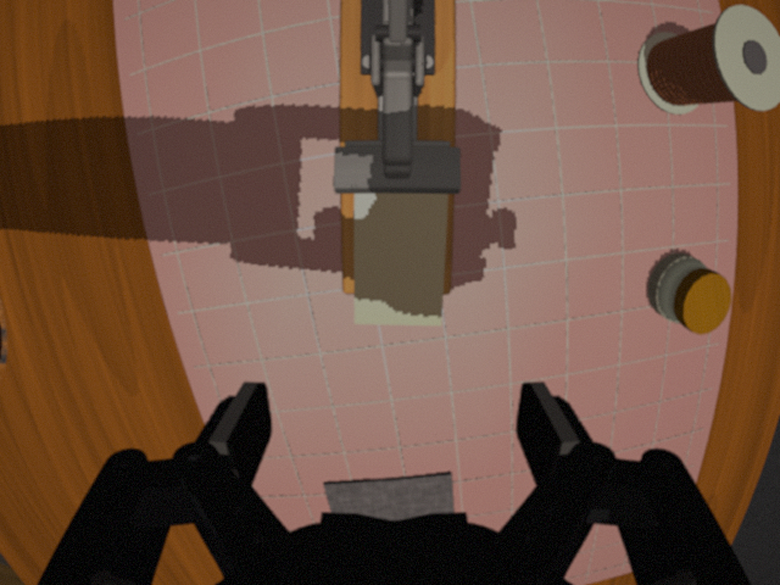

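View pics/s14.png

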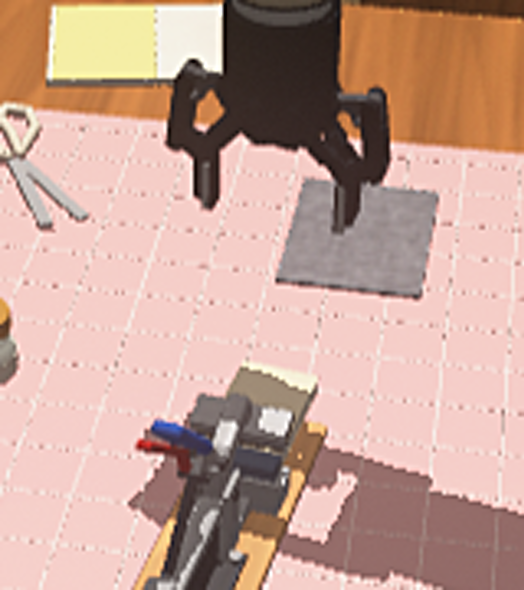

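Run:
```python
import pickle
from h import *
from go import *
w=pickle.load(open("w14.pkl","rb"));L=lambda p:(1000*np.array([(p-O)@u,(p-O)@v,p[2]])).round(1)
f=1.21875
for q in((355,324),(443,325),(447,198),(358,198)): print(L(plane(w,(q[0]/f,q[1]/f),.044,True)))
print("jaw edge",L(plane(w,(336/f,190/f),.1,True)),L(plane(w,(460/f,190/f),.1,True)),"spool",plane(w,(757/f,56/f),.1,True))
T=ctrl.get_obs()["tool_pos"];print(T,L(T))
for dz in (-22,-33,-40):
  for dy in(43,-43):
    print(dz,dy,[(proj(w,T+v*dy/1000-u*dx/1000-np.array([0,0,dz/1000]),True)*f).round() for dx in(11,-11)])
```

```text
[164.  -28.1  44. ]
[164.5  30.8  44. ]
[80.2 30.7 44. ]
[ 80.5 -24.4  44. ]
jaw edge [ 70.7 -30.7 100. ] [ 70.5  30.8 100. ] spool [0.76905672 0.0876135  0.1       ]
[ 0.52726408 -0.0426767   0.16784462] [133.7   0.4 167.8]
-22 43 [array([524., 369.]), array([517., 422.])]
-22 -43 [array([274., 368.]), array([280., 422.])]
-33 43 [array([533., 384.]), array([524., 440.])]
-33 -43 [array([265., 384.]), array([274., 439.])]
-40 43 [array([539., 395.]), array([529., 452.])]
-40 -43 [array([260., 395.]), array([269., 451.])]
```

```bash
python3 -m crank '[{"x":0,"y":0.02,"z":0.4,"roll":0},{"x":0,"y":0,"z":0.5,"roll":0},{"x":0,"y":0,"z":0.5,"roll":0},{"x":0,"y":0,"z":0.5,"roll":0},{"x":0,"y":0,"z":0.4,"roll":0},{"x":0,"y":0,"z":0.25,"roll":0},{"x":0,"y":0,"z":0.12,"roll":0},{"x":0,"y":0,"z":0,"roll":0}]'
python3 snap.py w15 wrist 0 0 640 480;python3 snap.py s15 side 260 150 420 330;python3 snap.py c15 scene 220 180 380 300;python3 go.py 135 0 4
```

```text
t: 21.0
tool_pos: [0.529, -0.0432, 0.0079]
tool_rot: [2.375, 2.056, 0.001]
contact_force: [1.0, -0.2, -0.1]
opening: 0.0855
1.21875
3.2777777777777777
4.875
[ 0.526725 -0.043869  0.004   ]
rows-total x,y,z: [-0.016 -0.044  0.076] tool x [ 0.143  0.99  -0.   ] z [ 0.002 -0.    -1.   ] pos [ 0.5295 -0.0433  0.0086] F [-0.5  0.7  0.1] t 21.15 open 0.0852
roll total 0.016015873011397213
```

View pics/s15.png

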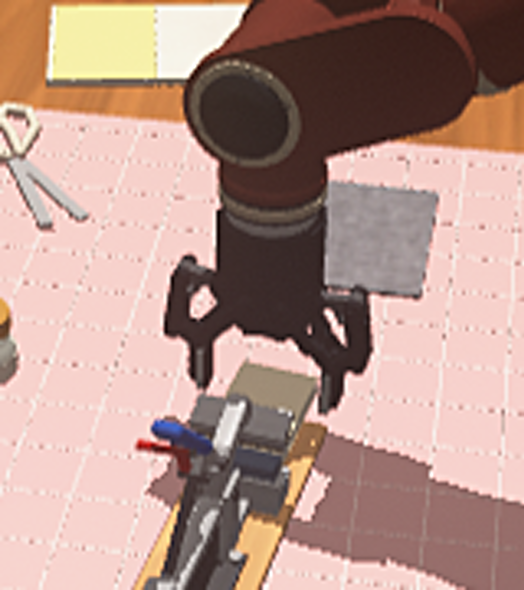

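View pics/c15.png

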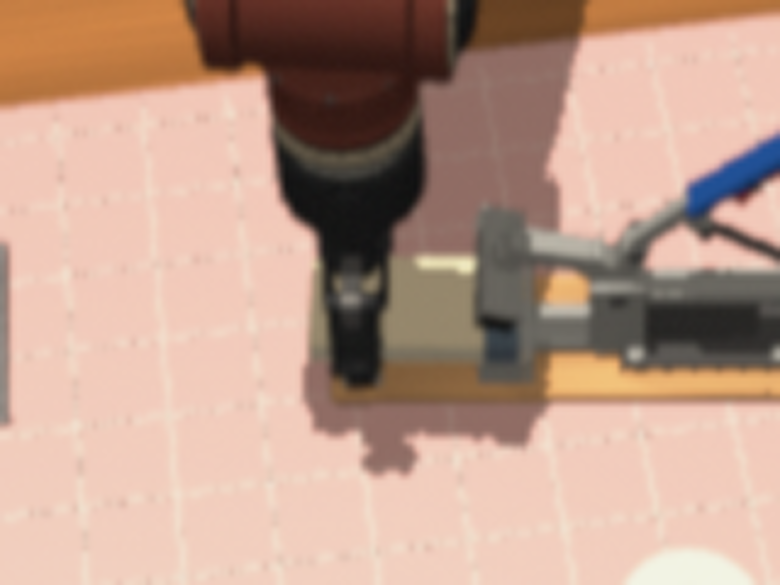

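View pics/w15.png

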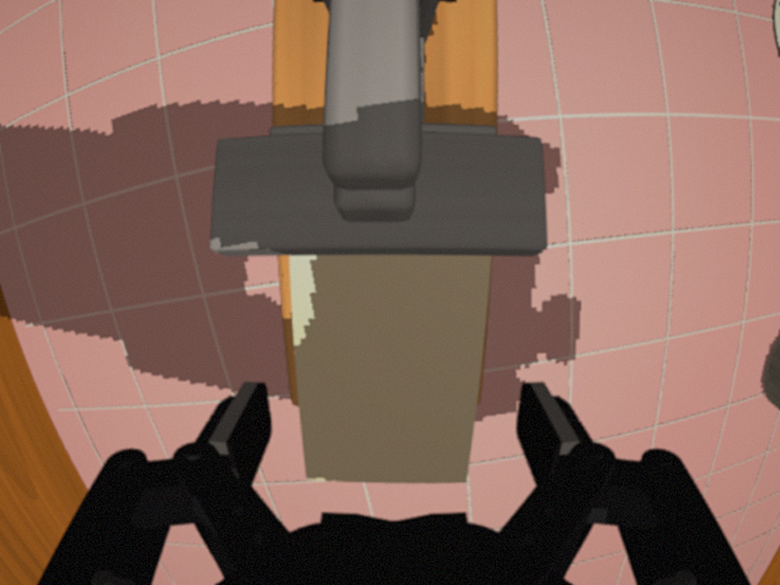

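```bash
python3 -m crank '[{"x":0,"y":-0.02,"z":0.08,"roll":0},{"x":0,"y":0,"z":0,"roll":0},{"x":0,"y":0,"z":0,"roll":0}]'
python3 -m crank '[{"x":0,"y":0,"z":0,"roll":0},{"x":0,"y":0,"z":0,"roll":0},{"x":0,"y":0,"z":0,"roll":0},{"x":0,"y":0,"z":0,"roll":0},{"x":0,"y":0,"z":0,"roll":0},{"x":0,"y":0,"z":0,"roll":0}]' 1 40
python3 snap.py w16 wrist 0 0 640 480;python3 snap.py s16 side 270 180 390 290;python3 go.py 135 0 4
```

```text
t: 21.52
tool_pos: [0.5273, -0.043, 0.0026]
tool_rot: [-2.375, -2.056, 0.0]
contact_force: [-0.5, -0.1, -0.3]
opening: 0.0854
t: 22.28
tool_pos: [0.5277, -0.043, 0.0029]
tool_rot: [2.375, 2.056, 0.001]
contact_force: [1.0, 0.4, 2.3]
opening: 0.0575
1.21875
5.363636363636363
[ 0.526725 -0.043869  0.004   ]
rows-total x,y,z: [-0.016 -0.014 -0.018] tool x [ 0.143  0.99  -0.   ] z [ 0.001 -0.    -1.   ] pos [ 0.5277 -0.043   0.0029] F [-0.2 -0.2  2.6] t 22.375 open 0.0572
roll total 0.01607741133797617
```

View pics/s16.png

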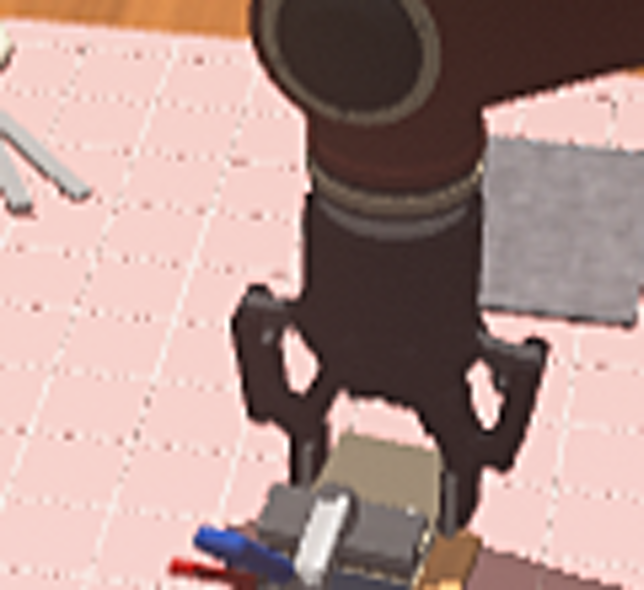

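View pics/w16.png

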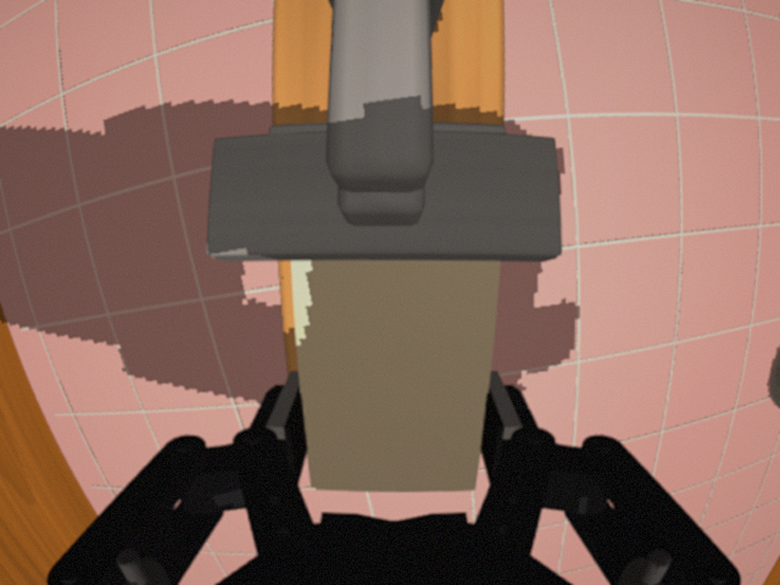

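```bash
python3 -m crank '[{"x":0,"y":0,"z":-0.05,"roll":0},{"x":-0.1,"y":0,"z":0,"roll":0},{"x":-0.2,"y":0,"z":0,"roll":0},{"x":-0.25,"y":0,"z":0,"roll":0},{"x":-0.25,"y":0,"z":0,"roll":0},{"x":-0.2,"y":0,"z":0,"roll":0},{"x":0,"y":0,"z":0,"roll":0}]'
python3 snap.py w17 wrist 0 0 640 480;python3 snap.py s17 side 260 150 420 330;python3 go.py 135 0 4
```

```text
t: 23.25
tool_pos: [0.5187, -0.1034, 0.0057]
tool_rot: [2.377, 2.054, 0.0]
contact_force: [-0.6, 0.0, -0.5]
opening: 0.0572
1.21875
3.2777777777777777
[ 0.526725 -0.043869  0.004   ]
rows-total x,y,z: [ 0.985 -0.008  0.027] tool x [0.144 0.99  0.   ] z [-0.  0. -1.] pos [ 0.5187 -0.1024  0.0056] F [-0.2  1.8 -1. ] t 23.35 open 0.0572
roll total 0.011459353177271463
```

View pics/s17.png

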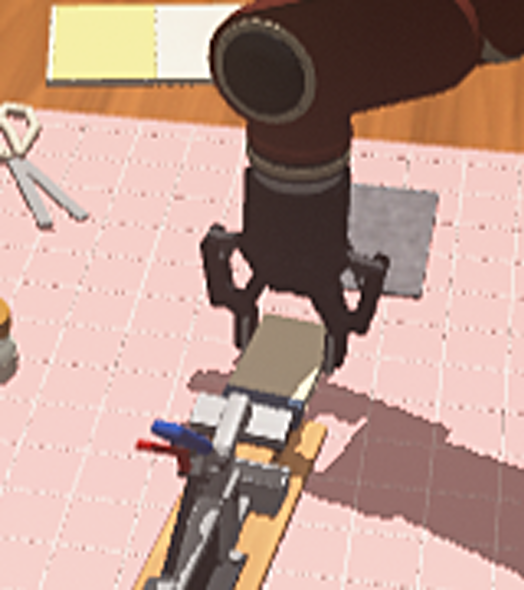

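View pics/w17.png

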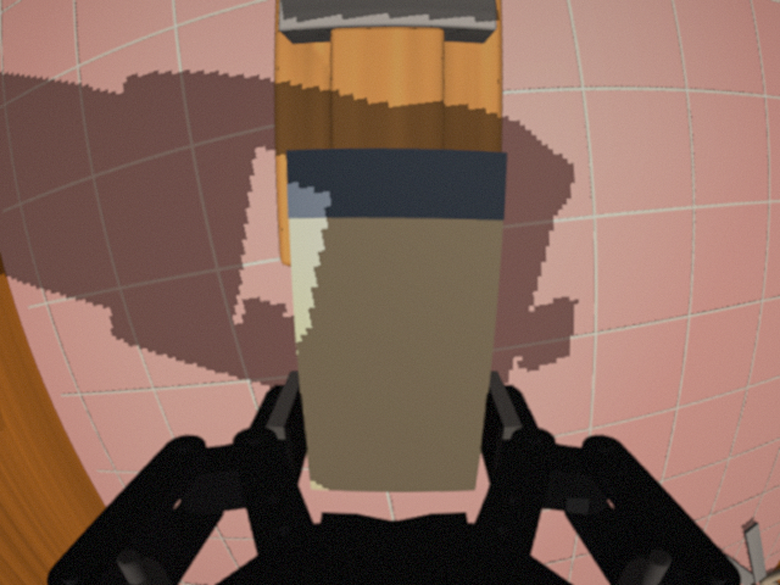

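```bash
python3 - <<'E'
import pickle
from h import *
from go import *
w=pickle.load(open("w17.pkl","rb"));f=1.21875
P=[plane(w,(a/f,b/f),.047,True) for a,b in((288,151),(507,153),(475,491),(310,489))]
c=np.mean(P,0);T=ctrl.get_obs()["tool_pos"]
print([p.round(4) for p in P],c,(c-T)@u,(c-T)@v, np.linalg.norm((P[0]+P[1]-P[2]-P[3])/2))
E
python3 -m crank '[{"x":-0.1,"y":0,"z":-0.15,"roll":0},{"x":-0.3,"y":0,"z":-0.2,"roll":0},{"x":-0.4,"y":0,"z":-0.1,"roll":0},{"x":-0.5,"y":0,"z":0,"roll":0},{"x":-0.5,"y":0,"z":0,"roll":0},{"x":-0.5,"y":0,"z":0,"roll":0},{"x":-0.5,"y":0,"z":0,"roll":0},{"x":-0.5,"y":0,"z":0,"roll":0},{"x":-0.4,"y":0,"z":0,"roll":0},{"x":-0.2,"y":0,"z":0,"roll":0}]'
python3 -m crank '[{"x":-0.1,"y":0,"z":0,"roll":0},{"x":0,"y":0,"z":0,"roll":0},{"x":0,"y":0,"z":0,"roll":0}]'
python3 snap.py w18 wrist 0 0 640 480;python3 snap.py s18 side 290 130 450 270;python3 snap.py c18 scene 120 190 280 310;python3 go.py 135 0 4
```

```text
[array([ 0.5037, -0.0182,  0.047 ]), array([ 0.5608, -0.027 ,  0.047 ]), array([ 0.5432, -0.138 ,  0.047 ]), array([ 0.4857, -0.1285,  0.047 ])] [ 0.52336611 -0.07793266  0.047     ] -0.02490600666197305 0.0010543870905321661 0.11208930568087698
t: 24.6
tool_pos: [0.4852, -0.3357, 0.0333]
tool_rot: [2.376, 2.054, 0.0]
contact_force: [-0.0, 0.8, -0.9]
opening: 0.0572
t: 24.98
tool_pos: [0.4845, -0.3391, 0.0324]
tool_rot: [-2.374, -2.057, -0.0]
contact_force: [0.4, 0.8, -1.2]
opening: 0.0572
1.21875
4.214285714285714
4.875
[ 0.526725 -0.043869  0.004   ]
rows-total x,y,z: [ 4.973 -0.005  0.477] tool x [0.142 0.99  0.   ] z [-0.  0. -1.] pos [ 0.4845 -0.3392  0.0325] F [ 0.5  0.2 -0.2] t 25.125 open 0.0574
roll total 0.022345474950402622
```

View pics/s18.png

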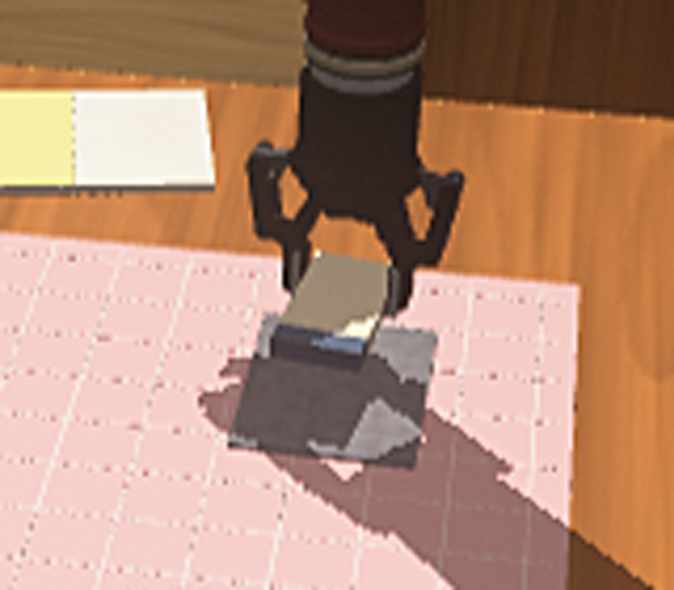

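View pics/c18.png

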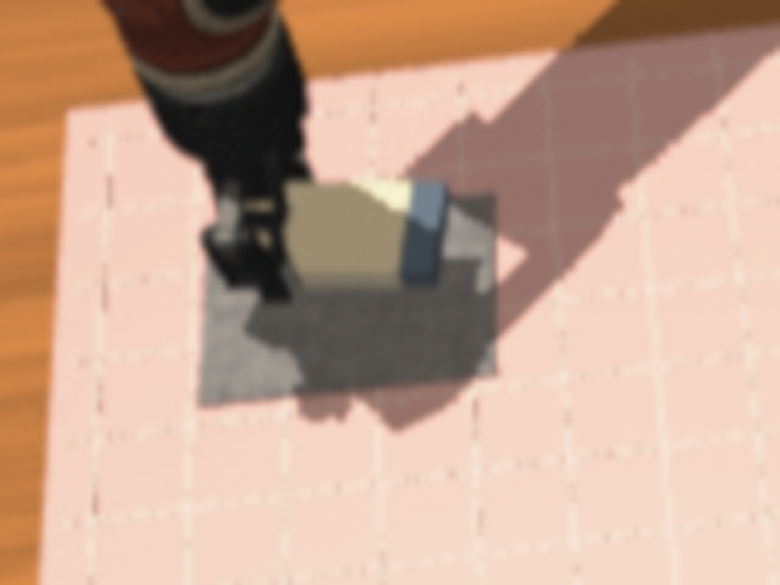

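View pics/w18.png

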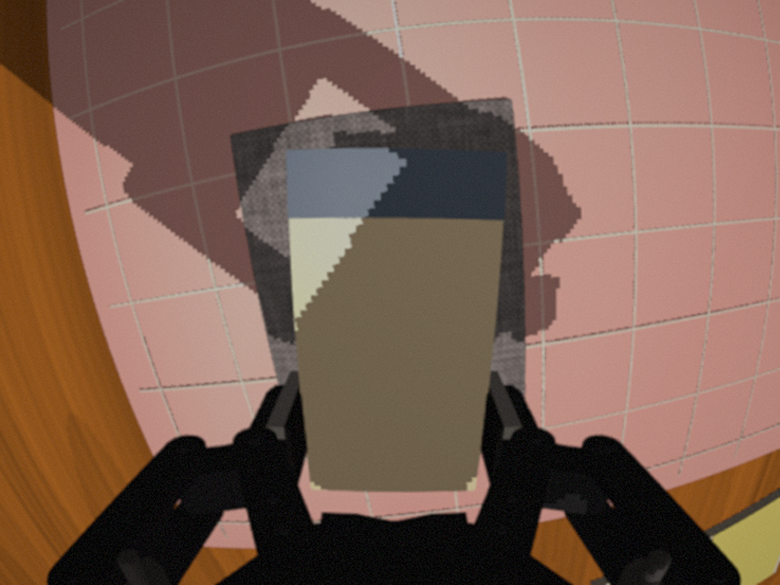

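```bash
python3 -m crank '[{"x":-0.05,"y":0,"z":0.15,"roll":0},{"x":0,"y":0,"z":0.25,"roll":0},{"x":0,"y":0,"z":0.2,"roll":0},{"x":0,"y":0,"z":0.15,"roll":0},{"x":0,"y":0,"z":0.06,"roll":0},{"x":0,"y":0,"z":0,"roll":0},{"x":0,"y":0,"z":0,"roll":0}]'
python3 go.py 135 0 4
python3 -m crank '[{"x":0,"y":0,"z":0.05,"roll":0},{"x":0,"y":0,"z":0.03,"roll":0},{"x":0,"y":0,"z":0,"roll":0}]'
python3 go.py 135 0 4;python3 snap.py s19 side 290 130 450 270;python3 snap.py c19 scene 120 190 280 310
```

```text
t: 26.0
tool_pos: [0.4844, -0.3432, -0.0154]
tool_rot: [2.374, 2.056, 0.0]
contact_force: [-0.9, 0.3, -0.6]
opening: 0.0575
[ 0.526725 -0.043869  0.004   ]
rows-total x,y,z: [ 5.038 -0.015 -0.327] tool x [ 0.143  0.99  -0.001] z [ 0.001 -0.001 -1.   ] pos [ 0.4844 -0.3432 -0.0154] F [-0.9  0.3 -0.6] t 26.0 open 0.0575
roll total 0.016067753680261886
t: 26.38
tool_pos: [0.4847, -0.3434, -0.0175]
tool_rot: [2.375, 2.056, -0.0]
contact_force: [-6.1, 4.6, 16.5]
opening: 0.0572
[ 0.526725 -0.043869  0.004   ]
rows-total x,y,z: [ 5.042 -0.021 -0.359] tool x [ 0.143  0.99  -0.   ] z [-0. -0. -1.] pos [ 0.4847 -0.3434 -0.0175] F [-6.1  4.6 16.5] t 26.375 open 0.0572
roll total 0.016558573712680918
4.214285714285714
4.875
```

View pics/s19.png

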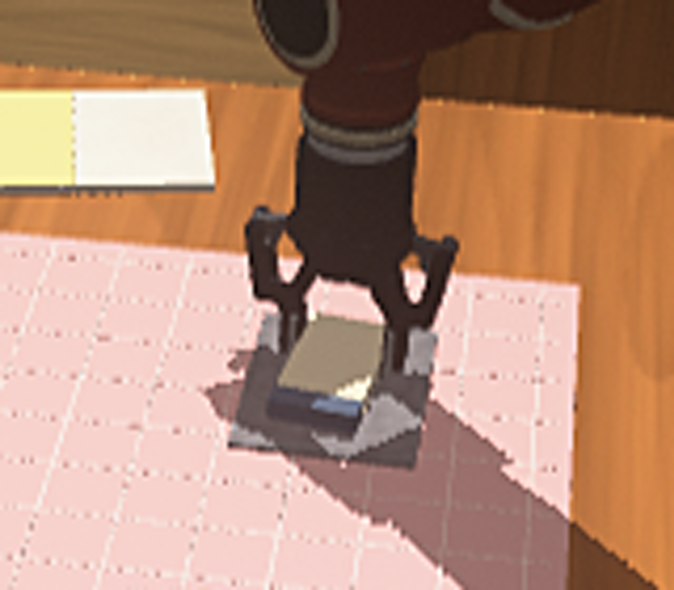

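View pics/c19.png

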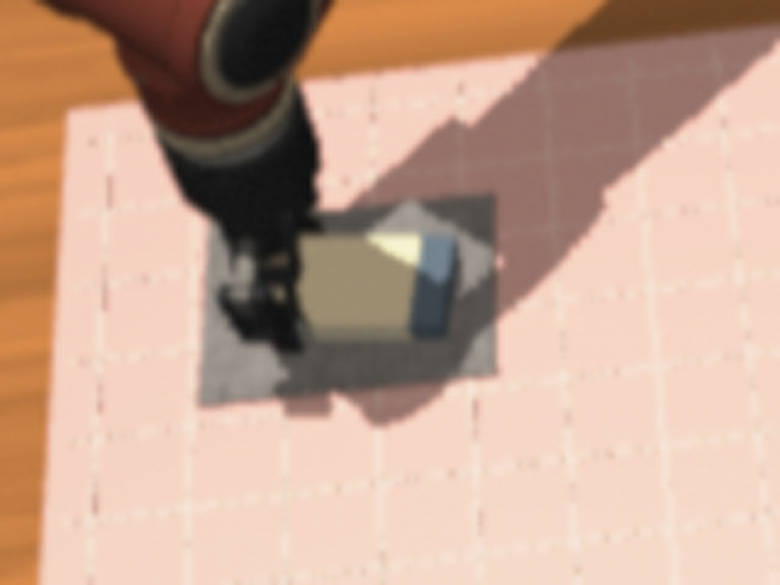

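```bash
python3 -m crank '[{"x":0,"y":0,"z":0,"roll":0},{"x":0,"y":0,"z":0,"roll":0},{"x":0,"y":0,"z":0,"roll":0},{"x":0,"y":0,"z":0,"roll":0},{"x":0,"y":0,"z":0,"roll":0},{"x":0,"y":0,"z":0,"roll":0}]' 0 20
python3 -m crank '[{"x":0,"y":0,"z":-0.1,"roll":0},{"x":0,"y":0,"z":-0.3,"roll":0},{"x":0,"y":0,"z":-0.5,"roll":0},{"x":0,"y":0,"z":-0.5,"roll":0},{"x":0,"y":0,"z":-0.5,"roll":0},{"x":0,"y":0,"z":-0.5,"roll":0},{"x":0,"y":0,"z":-0.2,"roll":0},{"x":0,"y":0,"z":0,"roll":0}]'
python3 snap.py w20 wrist 0 0 640 480;python3 snap.py s20 side 290 130 450 270;python3 snap.py c20 scene 120 120 480 360;python3 go.py 135 0 4
```

```text
t: 27.22
tool_pos: [0.4839, -0.3428, -0.0209]
tool_rot: [-2.375, -2.056, -0.0]
contact_force: [0.5, -0.4, 0.2]
opening: 0.085
t: 28.22
tool_pos: [0.4845, -0.3433, 0.1367]
tool_rot: [2.373, 2.055, 0.0]
contact_force: [-0.0, 0.3, -0.7]
opening: 0.0854
1.21875
4.214285714285714
2.1666666666666665
[ 0.526725 -0.043869  0.004   ]
rows-total x,y,z: [5.021 0.011 2.167] tool x [0.143 0.99  0.002] z [-0.002  0.002 -1.   ] pos [ 0.4832 -0.3421  0.1335] F [ 0.  -0.3  0.3] t 28.375 open 0.0853
roll total 0.01570041832475999
```

View pics/s20.png

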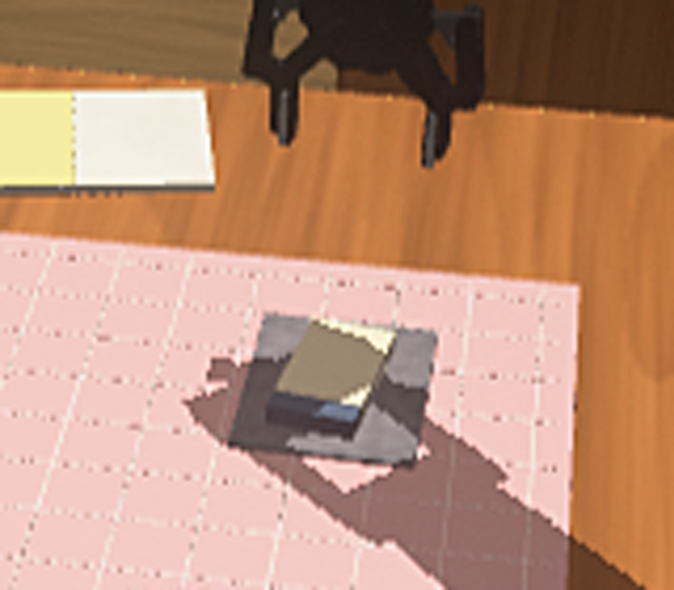

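View pics/c20.png

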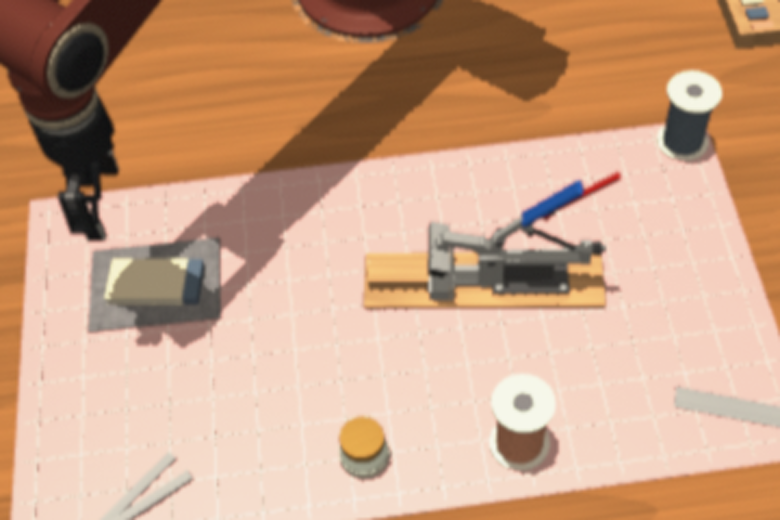

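View pics/w20.png

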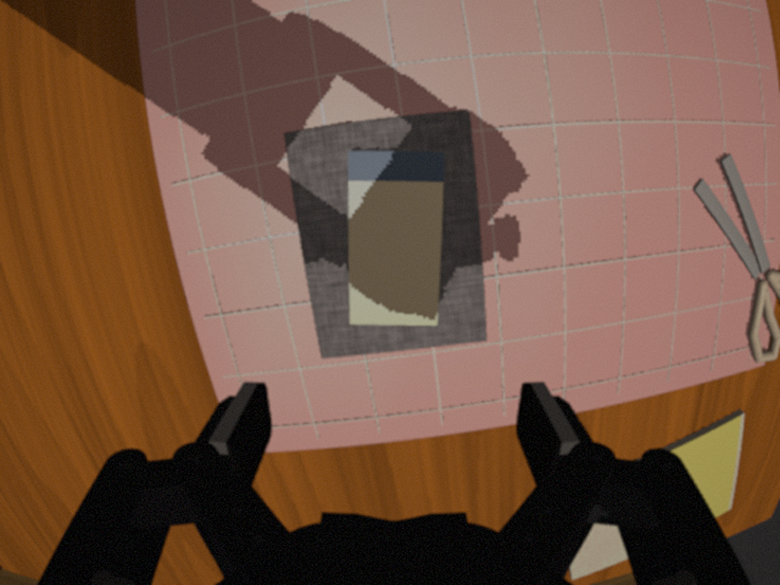

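Notebook is on the felt, the clamp is open and the gripper is clear. One last measurement before handing in.

Run:
```python
import pickle
from h import *
w,c=[pickle.load(open(n+".pkl","rb")) for n in("w20","c20")];f=1.21875
a=[plane(w,(x/f,y/f),.019,True) for x,y in((348,150),(444,153),(438,326),(349,325))]
b=[plane(w,(x/f,y/f),.005,True) for x,y in((285,133),(469,110),(486,340),(322,357))]
print("nb",np.mean(a,0),"sizes",np.linalg.norm(a[0]-a[1]),np.linalg.norm(a[0]-a[3]),"felt",np.mean(b,0),"off",np.linalg.norm(np.mean(a,0)[:2]-np.mean(b,0)[:2]))
g=2.16667
for n,q,z,r in(("peach",(523,403),.1,(.7639,.0887)),("grey",(694,90),.1,(.3571,.3819)),("jar",(362,437),.055,(.7568,-.0852))):
    p=plane(c,(q[0]/g+120-.3,q[1]/g+120-.3),z); print(n,p,np.hypot(*(p[:2]-r)))
from station import ctrl
ctrl.finish_job()
```

```text
nb [ 0.49003262 -0.31848847  0.019     ] sizes 0.05820696096073965 0.11338725571130395 felt [ 0.48732006 -0.31963315  0.005     ] off 0.0029441985614234215
peach [0.76296232 0.08792044 0.1       ] 0.0012194095861085621
grey [0.35821099 0.3830933  0.1       ] 0.0016304194675219239
jar [ 0.7549293  -0.08667613  0.055     ] 0.0023829514355244302
the job is handed in; nothing more can be done
```

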